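Turn the plaster drying slab over on its rack

ROBOT

A 7-joint arm with a two-finger parallel gripper is mounted at the origin on the work surface; the furniture and walls round the work are solid. World frame = base frame: x ahead of the robot, y to its left, z up, the work surface at z = 0. Lengths are in m, angles in rad, forces in N, time in s.
With the tool pointing down it reaches from about 0.35 to 0.9 m from the base axis. Payload 8.1 kg.
Tool frame: the origin (TCP) lies at the very end of the fingers, on their centre line; the grasp point (between the pads) lies 19 mm behind it; z points along the fingers, x is the direction in which the jaws open and shut, and the axes are right-handed (so a half turn about z gives the same grasp; the last joint's range is limited). The gripper opens to 92 mm and grips with 3 to 60 N. Pads are 19 mm wide; open, the fingers measure 130 mm over their backs; the gripper's body (75 mm by 190 mm) begins 47 mm behind the grasp point.
Start: joints at [-1.422, 0.434, 0.025, 1.573, -0.012, 1.134, -0.075], TCP at [0.156, 0.605, 0.227] pointing down, gripper open.
Joint ranges: [-2.62, 2.62], [-0.44, 2.09], [-1.27, 1.32], [0.08, 2.57], [-1.32, 4.46], [0.12, 2], [-2.74, 2.74]. Speed limits (rad/s): [2.22, 2.22, 3.01, 3.01, 3.14, 3.14, 3.14].

INTERFACE

Orientations are given as a rotation vector (axis times angle).
In Python, from cell import status, viewer, arm gives the robot as it stands.
- The arm moves only by the tool jog_arm, never from a script. Its argument "commands" is text: rows parted by semicolons, each of 7 numbers parted by spaces: the closure, from -1 (fully open) to 1 (shut), then the shift along the world's x, y, z normalised to -1 to 1, where 1 is 0.3 m, then the turn, a rotation vector about the world's x, y, z normalised to -1 to 1, where 1 is 2 pi rad. In form: jaw dx dy dz wx wy wz; .... A call has exactly 5 rows; each row shifts and turns the commanded pose from where the row before left it; what a row does not reach is not made up. A row lasts 1/10 s, in which the tool goes at most 50 mm and 8.59 degrees, less where a joint would pass 70% of its speed; a pose out of reach is approached as far as the arm can. A call with a number of a shift or a turn outside -1 to 1 is refused whole. A call with a gripper value outside its range is refused whole. The fingers move at their own pace and stop on an object; "force" is the grip in N (left out, the last holds). Time passes only in rows, so rows that do not move let the fingers close, or fill a call up. It gives the time, the measured TCP pose, the force and the opening at its end, in the units of the state.
- status.observe(): the state, without advancing time (a new reading comes with each control period).
- viewer.get_image(name): name is "side" or "top"; returns a dict with "pixels" (480x640x3 uint8, red, green, blue), "z_map" (480x640 float32, m along the optical axis (not along the pixel's ray), 0 where there is no reading), "camera_matrix" (3x3 intrinsics, pixels), "R" (3x3) and "t" (3): a world point X has camera coordinates R X + t. Camera axes: x right, y down, z forward; pixel columns grow to the right and rows downward; lengths in m; the calibration is good to about 2 mm. A picture is of the moment at which its call begins.
- arm.sign_off(): hands the job in, once; it reports no verdict.
The state is a dict: "clock": time; "joints": joint angles; "dq": joint speeds; "joint_efforts": joint torques, N m; "position": TCP position; "ee_rot": TCP orientation; "force": force on the tool from outside, world axes, zero at the start; "ft_torque": the same for the moment, N m; "width": opening from 0.0 (shut) to 1.0 (fully open).
Only numpy, scipy, OpenCV 4.12 (cv2) and the standard library are available. Lean on these libraries where they do the work, as an engineer would, in place of code of your own. Each camera call takes 0.05 s, during which the arm holds its last target. There are 200 camera calls.

TASK

The plaster drying slab is lying hollow side down on the little drying rack. Take the wooden gauge block off its back and lay it on the bench close beside its thinner mate, then lever the slab up against the rack's backboard and turn it over, so that it lies hollow side up, flat across both runners of the rack. Plaster chips, so let it down gently, and leave the other things on the bench where they are.

Things in the scene. Friction and masses are not known exactly. Their poses are not given: they have to be found in the camera images.
- slab_mid (a point): centre of the white plaster slab, 163 (x) x 216 (y) x 29 (z) mm, about 0.9 kg, flat back, shallow hollow in the other face; z points out of the hollow (down at the start). It lies on the rack's runners, back 59 mm above the bench, long sides about parallel to the backboard, up to 40 mm from it. Too wide to grasp; its 29 mm edge can be pinched, a finger passes under it between the runners
- drying_rack: wooden drying rack, fixed; origin on the bench under its middle, x to the backboard, y along it, z up. Two runners along x, 26 mm wide, centred at y = -70 and +70 mm, tops 30 mm above the bench, from x = -84 mm to the backboard; open between them but for a 16 mm high cleat at x = 74 to 98 mm. The backboard's inner face is at x = 100 mm; it is 16 mm thick, 200 mm long, its top 85 mm above the bench
- gauge_thick_mid (a point): centre of the thicker hardwood gauge block, 25 x 60 x 25 mm (x, y, z), 30 g, which starts lying on the slab's flat back; grasp it across its 25 mm width (its x axis)
- gauge_thin_mid (a point): centre of its mate, the thinner hardwood gauge block, 25 x 60 x 18 mm (x, y, z), lying on the bench to the right of the tile cutter; its x axis is across its width, its y axis along its length
- cutter_mid (a point): point on the bench under the middle of the red tile cutter, which is fixed, length along world x, between the rack and the thinner gauge block. Its base is 180 mm wide reaching 0.34 m towards the robot and 0.13 m away; its middle is up to 120 mm high, and its black lever handle slants up over the far end to 205 mm. The bench's right-hand end lies 0.33 m to the right of this point
- glaze_jar: bystander: jar with a red lid, 64 mm across, 97 mm high; origin at its foot; leave it alone
- oxide_jar: bystander: small jar with a yellow lid, 45 mm across, 100 mm high; origin at its foot; leave it alone
- beaker: bystander: white beaker, 64 mm across, 100 mm high; origin at its foot; leave it alone
- kidney: bystander: flat red-brown rubber kidney, 35 x 90 x 8 mm, lying on the bench; leave it alone
Things that resemble listed ones, but are neither listed nor needed, are in the scene too. What is shaped like the part that bears gauge_thin_mid but orange is not meant.

How it is judged:
On the way, in this order (a step that is already met when the one before it is completed fails the run):
1. the thicker gauge block lies on the bench beside its thinner mate, let go (horizontal distance between gauge_thick_mid and gauge_thin_mid below 0.1 m and height (world z) of gauge_thick_mid below 0.018 m and contact force between the fingers and gauge_thick below 0.1 N), for 0.2 s.
2. the slab is levered up by some 30 degrees while it still bears on the rack (angle between slab_mid's own z axis and vertical below 2.62 rad and contact force between slab and drying_rack above 0.5 N), for 0.1 s.
3. the slab is up on edge (angle between slab_mid's own z axis and vertical between 1.1 and 2 rad), for 0.2 s.
At the end, for the whole second after the job is handed in: the slab lies still and hollow side up, level within 5 degrees, flat on both runners, its centre within 45 mm of the rack's middle line and at most 45 mm in front of its origin; the two gauge blocks lie flat on the bench with centres under 100 mm apart (angle between slab_mid's own z axis and vertical below 0.08 rad and z of slab_mid in the frame of drying_rack between 0.039 and 0.05 m and x of slab_mid in the frame of drying_rack between -0.045 and 0.025 m and y of slab_mid in the frame of drying_rack between -0.045 and 0.045 m and linear speed of slab below 0.01 m/s and horizontal distance between gauge_thick_mid and gauge_thin_mid below 0.1 m and height (world z) of gauge_thick_mid below 0.018 m and height (world z) of gauge_thin_mid below 0.014 m); the robot touches nothing.
It fails at once if the slab is dropped or thrown (faster than 0.5 m/s) (linear speed of slab above 0.5 m/s).
It fails at once if a jar or the beaker is moved by over 30 mm (distance of any of glaze_jar, oxide_jar, beaker from where it was at the start of the episode above 0.03 m).
It fails at once if the rubber kidney is moved by over 30 mm (distance of kidney from where it was at the start of the episode above 0.03 m).
It fails at once if the thinner gauge block is moved by over 30 mm (distance of gauge_thin_mid from where it was at the start of the episode above 0.03 m).
It also fails if it takes over 72 s, if anything falls off the work surface, if the arm or the gripper's body presses on something with over 40 N, if the wrist force passes 120 N, or if a joint passes its speed limit or range.

## Working session

There is one attempt and no reset: what is moved stays moved. The work goes in short steps, Python scripts to look and compute and a tool call to move; the robot and the scene stay as the last step left them, time stands still between calls to the robot, and variables do not carry over. Pictures are saved under pics/ and viewed, about 8 in all and at most 12, crops included, and the job is handed in when it is done.

Besides the shell and the picture viewer there is one more tool, called after "Request:" as a command line: name --argument value ..., lists and objects as JSON in quotes. jog_arm: Moves the arm, as the interface text tells. Scaled input: -1 to 1 covers 0.3 m each way for a shift and 2 pi rad each way for a turn. Its arguments: {"type":"object","properties":{"commands":{"type":"string"},"force":{"type":"number"}},"required":["commands"]}

```bash
mkdir -p pics; ls; cat > h.py <<'E'
import numpy as np, cv2
from cell import status, viewer, arm
def shot(n,fn=None):
    im=viewer.get_image(n)
    if fn: cv2.imwrite('pics/'+fn,im['pixels'][:,:,::-1])
    return im
def cloud(im):
    z=im['z_map']; K=im['camera_matrix']; v,u=np.mgrid[:480,:640]
    c=np.stack([(u-K[0,2])/K[0,0]*z,(v-K[1,2])/K[1,1]*z,z],-1)
    P=(c-im['t'])@im['R']; P[z==0]=np.nan
    return P
E
python3 - <<'E'
from h import *
for n in('top','side'):
    im=shot(n,n+'1.png'); np.savez(''+n+'1.npz',**im)
    print(n,im['camera_matrix'].tolist(),(-im['R'].T@im['t']).round(3),im['R'].round(3).tolist())
s=status.observe();print(s)
E
```

```text
pics
top [[506.3290417208959, 0.0, 324.568030382674], [0.0, 506.3290417208959, 237.4466532915428], [0.0, 0.0, 1.0]] [0.289 0.043 1.122] [[-0.013, -1.0, 0.013], [-0.989, 0.011, -0.144], [0.144, -0.015, -0.989]]
side [[433.98976625072885, 0.0, 318.4938562854252], [0.0, 433.98976625072885, 234.9000467604343], [0.0, 0.0, 1.0]] [ 0.353 -0.816  0.69 ] [[0.998, -0.06, 0.019], [-0.019, -0.572, -0.82], [0.06, 0.818, -0.572]]
{'clock': 0.1, 'joints': array([-1.4216234 ,  0.43514482,  0.02494436,  1.57401148, -0.01157886,
        1.13400518, -0.07508156]), 'dq': array([-0.00075484,  0.00028104,  0.00033456, -0.00216823, -0.00088381,
        0.0004583 , -0.00128469]), 'joint_efforts': array([ 2.19588270e-03, -6.69132257e+01,  9.87598300e-01, -3.15151477e+01,
       -6.05030917e-02,  3.74304014e-02,  1.36662688e-04]), 'position': array([0.1556272 , 0.60483366, 0.22602631]), 'ee_rot': array([ 2.48201707e+00,  1.92433351e+00, -1.62843674e-03]), 'force': array([0.1660793 , 0.39108557, 0.85303825]), 'ft_torque': array([ 0.03277336, -0.03688079, -0.0072837 ]), 'width': 1.003261650677779}
```

View pics/top1.png

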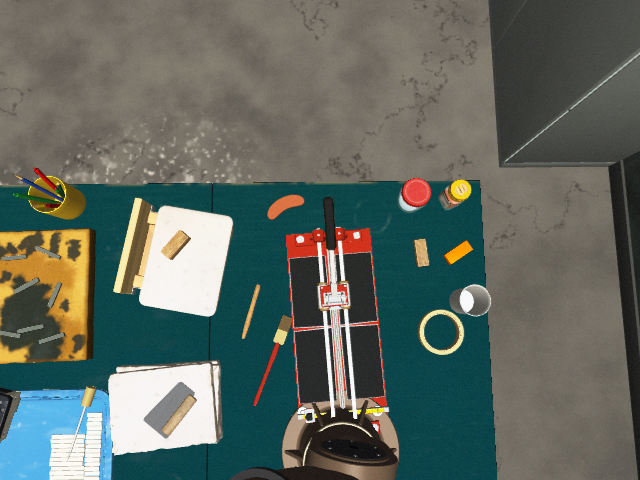

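View pics/side1.png

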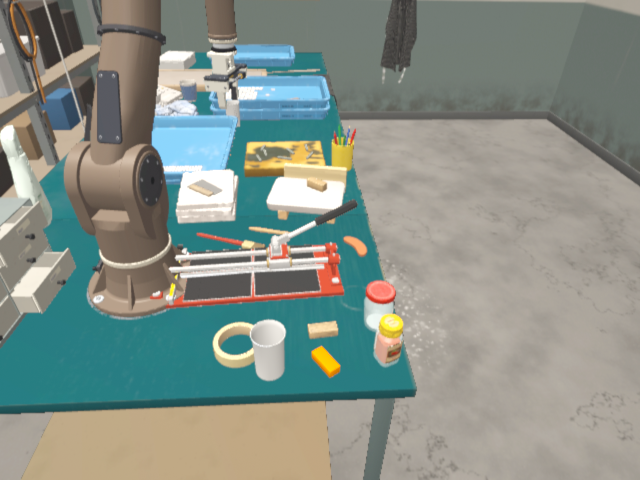

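Top view: thick gauge on the slab at (175,245). The lookalikes are the wooden float handle at (180,415), the orange block at (459,252), which is excluded, and the wooden block at (421,252), which is the thin mate. Slab is at (188,260) and the backboard at (135,245), on the left. Next I measure these and make one close crop.

```bash
python3 - <<'E'
from h import *
im=dict(np.load('top1.npz')); P=cloud(im); px=im['pixels'].astype(int)
hsv=cv2.cvtColor(im['pixels'],cv2.COLOR_RGB2HSV)
def rect(name,m,z):
    m=m.astype(np.uint8); n,l,st,_=cv2.connectedComponentsWithStats(m); k=1+st[1:,4].argmax()
    v,u=np.where(l==k); K=im['camera_matrix']
    d=np.stack([(u-K[0,2])/K[0,0],(v-K[1,2])/K[1,1],np.ones(len(u))],-1)@im['R']; c=-im['R'].T@im['t']
    Q=c+d*((z-c[2])/d[:,2])[:,None]
    r=cv2.minAreaRect((Q[:,:2]*1000).astype(np.float32)); b=cv2.boxPoints(r)
    print(name,len(u),'c',np.round(r[0],1),'size',np.round(r[1],1),'ang',round(r[2],1),'medz',np.nanmedian(P[v,u,2]).round(4)); print(b.round(0).tolist())
def win(u0,u1,v0,v1):
    w=np.zeros((480,640),bool); w[v0:v1,u0:u1]=1; return w
Z=P[...,2]
w=win(105,240,190,325)
rect('thick',win(150,200,220,270)&(Z>.072),.084)
rect('slab',win(130,240,190,325)&(hsv[...,1]<40)&(hsv[...,2]>150)|win(150,200,220,270),.059)
rect('board',win(105,165,190,300)&(Z>.075)&(hsv[...,1]>45),.085)
rect('thin',win(405,435,230,275)&(Z>.009),.018)
rect('cutterbase',win(280,390,225,420)&(Z>.005)&(Z<.06),.02)
for n,a in dict(glaze=win(395,435,175,215),oxide=win(436,475,175,215),beaker=win(445,495,280,322),orange=win(440,475,238,268)).items(): 
    s=a&(Z>(.008 if n=='orange' else .09)); rect(n,s,np.nanmedian(Z[s]))
rect('kidney',win(262,310,190,225)&(hsv[...,1]>100)&(hsv[...,0]<15),.008)
a=im['pixels'][180:330,95:245]; b=im['pixels'][215:285,395:480]
c=np.hstack([cv2.resize(a,(480,480),interpolation=2),cv2.resize(b,(320,264),interpolation=2) if 0 else np.vstack([cv2.resize(b,(320,264)),np.zeros((216,320,3),np.uint8)])])
cv2.imwrite('pics/crop1.png',c[:,:,::-1])
E
```

```text
thick 395 c [429.1 336.1] size [28.3 60.4] ang 49.2 medz 0.084
[[397.0, 345.0], [443.0, 306.0], [461.0, 327.0], [415.0, 367.0]]
slab 7879 c [400.5 324.2] size [173.2 214.8] ang 79.6 medz 0.0591
[[279.0, 258.0], [490.0, 220.0], [522.0, 390.0], [310.0, 429.0]]
board 884 c [429.6 430.5] size [ 19.9 198.9] ang 79.2 medz 0.085
[[330.0, 439.0], [525.0, 402.0], [529.0, 422.0], [334.0, 459.0]]
thin 330 c [ 414.2 -185.3] size [60.4 27. ] ang 6.3 medz 0.0192
[[383.0, -175.0], [386.0, -202.0], [446.0, -195.0], [443.0, -169.0]]
cutterbase 15178 c [261.8  18.9] size [413.6 216. ] ang 4.3 medz 0.0198
[[47.0, 111.0], [64.0, -104.0], [476.0, -73.0], [460.0, 142.0]]
glaze 670 c [ 531.3 -162.7] size [60.3 59.8] ang 87.5 medz 0.0982
[[500.0, -192.0], [560.0, -194.0], [562.0, -134.0], [503.0, -131.0]]
oxide 380 c [ 534.5 -253.5] size [43.7 45. ] ang 87.2 medz 0.102
[[511.0, -274.0], [556.0, -276.0], [558.0, -233.0], [513.0, -231.0]]
beaker 194 c [ 307.2 -274.1] size [61.3 61.1] ang 42.9 medz 0.0984
[[264.0, -273.0], [306.0, -317.0], [350.0, -276.0], [309.0, -231.0]]
orange 329 c [ 413.5 -266.1] size [25.4 63.1] ang 33.1 medz 0.0192
[[386.0, -247.0], [420.0, -299.0], [441.0, -286.0], [407.0, -233.0]]
kidney 467 c [526.6 115.9] size [34.8 89.2] ang 26.5 medz 0.0091
[[491.0, 148.0], [531.0, 68.0], [562.0, 84.0], [522.0, 164.0]]
```

View pics/crop1.png

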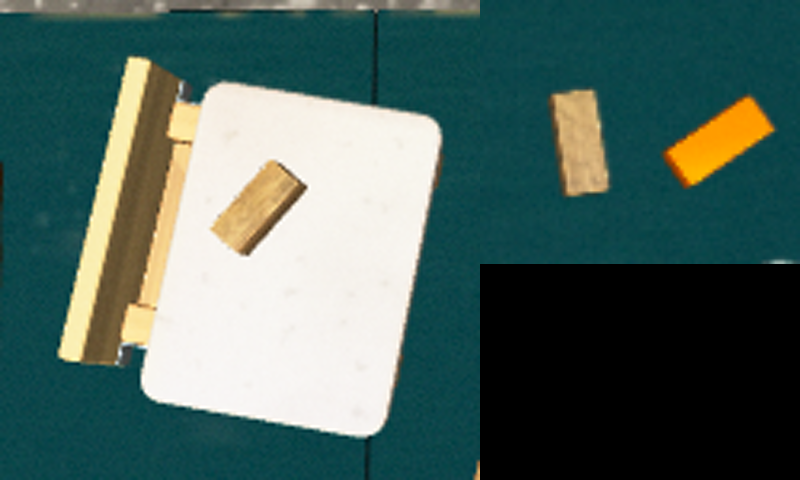

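Thin mate confirmed at (421,252) in the top view, at world (0.414, -0.185). Thick block is at (0.430, 0.337) with its jaw direction at about 50°. The rack frame is origin ≈ (0.409, 0.324), x axis at 79°. Moving to the thick block.

Request:
jog_arm --commands "0 .0913 -.0893 0 0 0 -.0072;0 .0913 -.0893 0 0 0 -.0072;0 .0913 -.0893 0 0 0 -.0072;0 .0913 -.0893 0 0 0 -.0072;0 .0913 -.0893 0 0 0 -.0072" --force 20

```text
clock: 0.6
position: [0.2935, 0.4699, 0.2265]
ee_rot: [2.685, 1.63, -0.001]
force: [0.1, -0.7, 0.0]
width: 0.615
```

Request:
jog_arm --commands "0 .0913 -.0893 -.06 0 0 -.0072;0 .0913 -.0893 -.06 0 0 -.0072;0 .0913 -.0893 -.06 0 0 -.0072;0 .0913 -.0893 -.06 0 0 -.0072;0 .0913 -.0893 -.06 0 0 -.0072"

```text
clock: 1.1
position: [0.4304, 0.3361, 0.1359]
ee_rot: [2.852, 1.317, -0.0]
force: [0.4, 0.7, -0.5]
width: 0.499
```

```bash
cat >> h.py <<'E'
from scipy.spatial.transform import Rotation as Ro
O=np.array([.409,.324,0]); a=np.deg2rad(79.2); B=np.array([[np.cos(a),np.sin(a),0],[-np.sin(a),np.cos(a),0],[0,0,1]])
def st():
    s=status.observe(); R=Ro.from_rotvec(s['ee_rot']).as_matrix()
    print('t',s['clock'],'pos',s['position'].round(4),'rack',(B@(s['position']-O)).round(4),'q',s['joints'].round(3),'w',round(s['width']*92,1),'F',s['force'].round(1))
    print('toolx',R[:,0].round(3),'yaw',np.rad2deg(np.arctan2(R[1,0],R[0,0])).round(1),'toolz rack',(B@R[:,2]).round(3)); return s
E
python3 -c "from h import *;st()"
```

```text
t 1.1 pos [0.4304 0.3361 0.1359] rack [ 0.0159 -0.0187  0.1359] q [-0.92   0.405  0.212  1.89  -0.11   0.858  0.213] w 45.9 F [ 0.4  0.7 -0.5]
toolx [ 0.649  0.761 -0.   ] yaw 49.6 toolz rack [-0.  0. -1.]
```

Request:
jog_arm --commands "0 0 0 -.1 0 0 0;0 0 0 -.08 0 0 0;0 0 0 -.06 0 0 0;1 0 0 0 0 0 0;1 0 0 0 0 0 0"

```text
clock: 1.6
position: [0.4296, 0.3373, 0.0648]
ee_rot: [2.851, 1.319, -0.001]
force: [-0.4, -0.9, 0.1]
width: 0.372
```

Request:
jog_arm --commands "1 0 0 0 0 0 0;1 0 0 0 0 0 0;1 0 0 .05 0 0 0;1 0 0 .12 0 0 0;1 0 0 .16 0 0 0"

```text
clock: 2.1
position: [0.4286, 0.3366, 0.164]
ee_rot: [2.85, 1.319, -0.004]
force: [1.2, 0.2, -0.0]
width: 0.27
```

```bash
python3 -c "from h import *;st()"
```

```text
t 2.1 pos [0.4286 0.3366 0.164 ] rack [ 0.0161 -0.0169  0.164 ] q [-0.931  0.371  0.222  1.86  -0.1    0.924  0.203] w 24.9 F [ 1.2  0.2 -0. ]
toolx [ 0.647  0.762 -0.003] yaw 49.7 toolz rack [-0.003  0.002 -1.   ]
```

Request:
jog_arm --commands "1 0 0 .118 0 0 0;1 0 0 .118 0 0 0;1 0 0 .118 0 0 0;1 -.0122 -.127 0 0 0 -.0115;1 -.0122 -.127 0 0 0 -.0115"

```text
clock: 2.6
position: [0.4227, 0.2613, 0.2717]
ee_rot: [-2.938, -1.108, -0.006]
force: [0.9, -1.4, -0.9]
width: 0.27
```

Request:
jog_arm --commands "1 -.0122 -.127 0 0 0 -.0115;1 -.0122 -.127 0 0 0 -.0115;1 -.0122 -.127 0 0 0 -.0115;1 -.0122 -.127 0 0 0 -.0115;1 -.0122 -.127 0 0 0 -.0115"

```text
clock: 3.1
position: [0.4037, 0.0692, 0.2707]
ee_rot: [-3.09, -0.559, -0.002]
force: [0.4, -0.2, -0.5]
width: 0.269
```

Request:
jog_arm --commands "1 -.0122 -.127 0 0 0 -.0115;1 -.0122 -.127 0 0 0 -.0115;1 -.0122 -.127 0 0 0 -.0115;1 -.0122 -.127 0 0 0 -.0115;1 -.0122 -.127 0 0 0 -.0115"

```text
clock: 3.6
position: [0.3853, -0.1213, 0.2707]
ee_rot: [-3.141, 0.005, -0.003]
force: [0.9, 0.4, -1.0]
width: 0.269
```

```bash
python3 -c "
from h import *
st(); im=shot('side','side2.png')
P=cloud(dict(np.load('top1.npz')))
hs=cv2.cvtColor(np.load('top1.npz')['pixels'],cv2.COLOR_RGB2HSV)
m=(hs[...,1]>150)&((hs[...,0]<8)|(hs[...,0]>172))&(P[...,2]>.005)&(P[...,2]<.05)
for x in (.3,.34,.38,.42,.46):
    s=m&(abs(P[...,0]-x)<.015)&(abs(P[...,1])<.15); print(x,np.nanmin(P[s][:,1]) if s.any() else None)
"
```

```text
t 3.6 pos [ 0.3853 -0.1213  0.2707] rack [-0.4419 -0.0602  0.2707] q [-0.497 -0.015  0.683  2.039  0.009  1.113  0.178] w 24.8 F [ 0.9  0.4 -1. ]
toolx [ 1.    -0.003  0.002] yaw -0.2 toolz rack [ 0.001 -0.002 -1.   ]
0.3 -0.08603606239909571
0.34 -0.08309009357007575
0.38 -0.08002096175446058
0.42 -0.0780889749527054
0.46 -0.07498674243834268
```

View pics/side2.png

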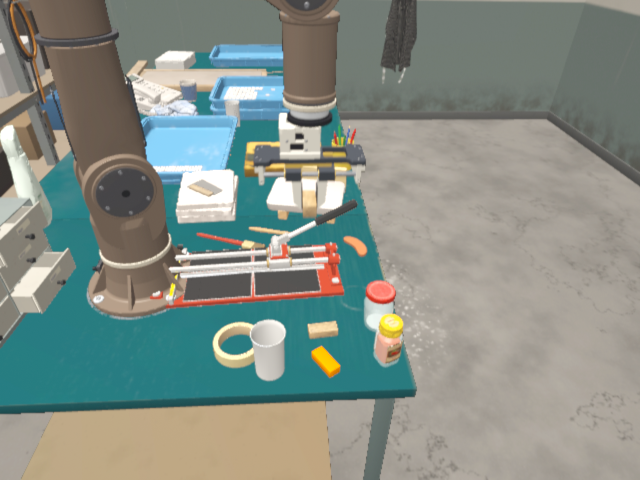

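Side view: block is held square between the fingers at (310,203), clear of the cutter. The landing spot beside the thin block (322,329) is free. Lowering.

Request:
jog_arm --commands "1 0 -.015 -.15 0 0 0;1 0 0 -.15 0 0 0;1 0 0 -.15 0 0 0;1 0 0 -.15 0 0 0;1 0 0 -.12 0 0 0"

```text
clock: 4.15
position: [0.3855, -0.1241, 0.0524]
ee_rot: [3.141, 0.0, -0.0]
force: [1.3, 0.3, 1.2]
width: 0.27
```

Request:
jog_arm --commands "1 0 0 -.08 0 0 0;1 0 0 -.05 0 0 0;1 0 0 -.025 0 0 0;1 0 0 0 0 0 0;.3 0 0 0 0 0 0"

```text
clock: 4.65
position: [0.3864, -0.1243, 0.008]
ee_rot: [-3.141, 0.001, -0.002]
force: [-0.1, -0.3, 0.4]
width: 0.317
```

Request:
jog_arm --commands ".2 0 0 0 0 0 0;.2 0 0 0 0 0 0;.2 0 0 0 0 0 0;.2 0 0 .08 0 0 0;.2 0 0 .15 0 0 0"

```text
clock: 5.15
position: [0.3841, -0.1241, 0.0759]
ee_rot: [3.141, -0.001, -0.007]
force: [1.1, 0.6, 0.9]
width: 0.4
```

```bash
python3 -c "
from h import *
st(); im=shot('top'); P=cloud(im); i2=shot('side','side3.png'); Q=cloud(i2)
for n,X in(('top',P),('side',Q)):
    s=(X[...,2]>.008)&(X[...,2]<.035)&(X[...,0]>.33)&(X[...,0]<.46)&(X[...,1]>-.165)&(X[...,1]<-.085)
    print(n,s.sum(),np.nanmedian(X[s],0).round(4),np.nanpercentile(X[s],[3,97],axis=0).round(4).tolist())
cv2.imwrite('pics/side3.png',cv2.resize(i2['pixels'][250:400,200:420],(660,450))[:,:,::-1])
"
```

```text
t 5.15 pos [ 0.3841 -0.1241  0.0759] rack [-0.4449 -0.0595  0.0759] q [-0.328  0.347  0.642  2.294 -0.365  0.602  0.59 ] w 36.8 F [1.1 0.6 0.9]
toolx [ 1.    -0.001 -0.005] yaw -0.0 toolz rack [-0.001  0.005 -1.   ]
top 104 [ 0.3884 -0.1006  0.0255] [[0.3756, -0.1108, 0.0089], [0.3999, -0.0935, 0.0292]]
side 287 [ 0.3852 -0.1341  0.0245] [[0.3731, -0.1547, 0.0106], [0.3966, -0.0953, 0.0273]]
```

View pics/side3.png

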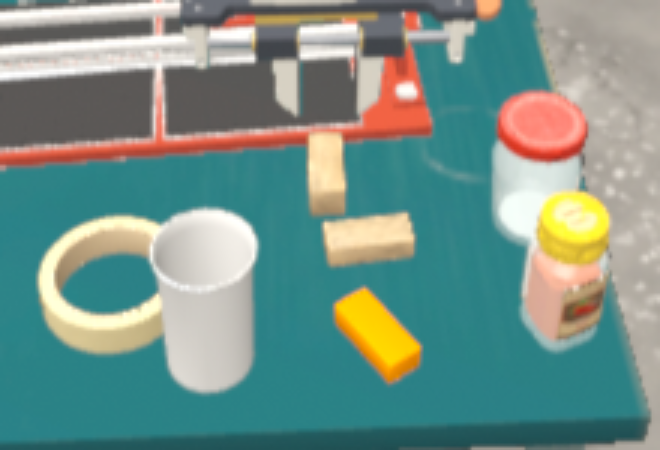

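Side crop: the thick block at (326,173) lies flat on the bench, released, next to its thin mate at (368,238), about 67 mm between centres. Now over to the slab.

Request:
jog_arm --commands "-1 0 0 .15 0 0 0;-1 0 0 .15 0 0 0;-1 0 0 .15 0 0 0;-1 0 0 .15 0 0 0;-1 0 0 .15 0 0 0"

```text
clock: 5.75
position: [0.3851, -0.1243, 0.3032]
ee_rot: [-3.141, 0.001, -0.001]
force: [0.9, 0.8, -0.6]
width: 0.785
```

Request:
jog_arm --commands "-1 0.0013 .1 0 0 0 .0175;-1 0.0013 .1 0 0 0 .0175;-1 0.0013 .1 0 0 0 .0175;-1 0.0013 .1 0 0 0 .0175;-1 0.0013 .1 0 0 0 .0175"

```text
clock: 6.25
position: [0.3872, 0.027, 0.3014]
ee_rot: [-3.021, -0.859, -0.001]
force: [0.7, 0.1, -0.6]
width: 0.998
```

Request:
jog_arm --commands "-1 0.0013 .1 0 0 0 .0175;-1 0.0013 .1 0 0 0 .0175;-1 0.0013 .1 0 0 0 .0175;-1 0.0013 .1 0 0 0 .0175;-1 0.0013 .1 0 0 0 .0175"

```text
clock: 6.75
position: [0.3892, 0.1769, 0.3012]
ee_rot: [-2.675, -1.647, 0.0]
force: [0.5, -0.2, 0.1]
width: 1.002
```

Request:
jog_arm --commands "-1 0 .09 0 0 0 .015;-1 0 .08 0 0 0 .015;-1 0 .08 0 0 0 .015;-1 0 0 0 .0204 -.0039 0;-1 0 0 0 .0204 -.0039 0"

```text
clock: 7.25
position: [0.3898, 0.2525, 0.3012]
ee_rot: [-2.277, -1.889, -0.304]
force: [0.3, -0.3, -0.5]
width: 1.003
```

```bash
python3 -c "from h import *;st()"
```

```text
t 7.25 pos [0.3898 0.2525 0.3012] rack [-0.0738  0.0054  0.3012] q [-0.957 -0.014  0.426  1.994 -0.229  0.995  0.964] w 92.3 F [ 0.3 -0.3 -0.5]
toolx [0.178 0.949 0.261] yaw 79.4 toolz rack [ 0.261 -0.001 -0.965]
```

Request:
jog_arm --commands "-1 0 0 0 .0204 -.0039 0;-1 0 0 0 .0204 -.0039 0;-1 0 0 0 .0204 -.0039 0;-1 0 0 0 .0204 -.0039 0;-1 0 0 0 0 0 0"

```text
clock: 7.75
position: [0.3867, 0.2495, 0.2989]
ee_rot: [-1.977, -1.633, -0.753]
force: [-0.6, 0.1, 0.0]
width: 1.001
```

Request:
jog_arm --commands "-1 0 0 -.1 0 0 0;-1 0 0 -.1 0 0 0;-1 0 0 -.1 0 0 0;-1 0 0 -.1 0 0 0;-1 0 0 -.1 0 0 0"

```text
clock: 8.25
position: [0.3836, 0.248, 0.1629]
ee_rot: [-1.982, -1.648, -0.713]
force: [0.6, 0.7, -1.0]
width: 0.999
```

```bash
python3 -c "
from h import *
st(); shot('side','side4.png')"
```

```text
t 8.25 pos [0.3836 0.248  0.1629] rack [-0.0794  0.0108  0.1629] q [-0.561  0.245  0.456  2.41  -1.312  0.819  2.359] w 91.9 F [ 0.6  0.7 -1. ]
toolx [0.147 0.744 0.651] yaw 78.8 toolz rack [ 0.651  0.026 -0.758]
```

View pics/side4.png

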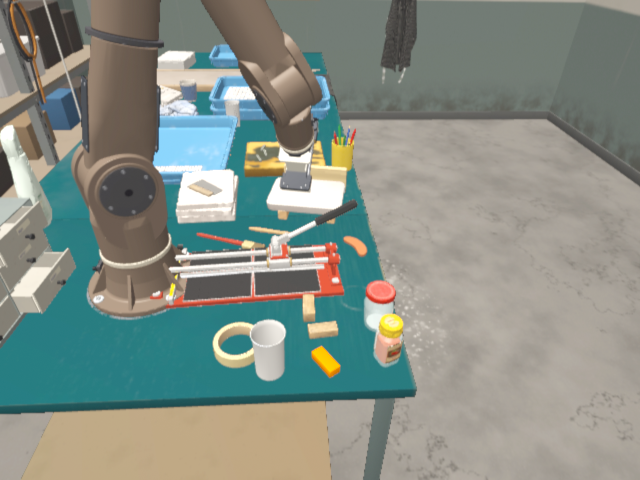

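Side view: gripper pitched at (300,165) in front of the slab. Joint 5 is near its limit, so I ease the tilt back slightly and lower in steps.

Request:
jog_arm --commands "-1 0 0 0 -.005 .001 0;-1 0 0 -.07 -.004 .001 0;-1 0 0 -.07 0 0 0;-1 0 0 -.07 0 0 0;-1 0 0 -.07 0 0 0"

```text
clock: 8.8
position: [0.3857, 0.2437, 0.1097]
ee_rot: [-2.034, -1.684, -0.642]
force: [0.7, -0.3, -1.8]
width: 0.996
```

```bash
python3 -c "
from h import *
st()"
```

```text
t 8.8 pos [0.3857 0.2437 0.1097] rack [-0.0832  0.0078  0.1097] q [-0.1    0.335 -0.149  2.389 -1.308  0.557  2.339] w 91.7 F [ 0.7 -0.3 -1.8]
toolx [0.159 0.789 0.593] yaw 78.6 toolz rack [ 0.593  0.028 -0.805]
```

```bash
cat > kin.py <<'E'
import numpy as np, itertools
from scipy.spatial.transform import Rotation as Ro
D=[([-1.4216,.43514,.02494,1.57401,-.01158,1.13400,-.07508],[.1556,.6048,.2260],None),
([-.92,.405,.212,1.89,-.11,.858,.213],[.4304,.3361,.1359],[2.852,1.317,0]),
([-.931,.371,.222,1.86,-.1,.924,.203],[.4286,.3366,.164],[2.85,1.319,-.004]),
([-.497,-.015,.683,2.039,.009,1.113,.178],[.3853,-.1213,.2707],[-3.141,.005,-.003]),
([-.328,.347,.642,2.294,-.365,.602,.59],[.3841,-.1241,.0759],[3.141,-.001,-.007]),
([-.957,-.014,.426,1.994,-.229,.995,.964],[.3898,.2525,.3012],[-2.277,-1.889,-.304]),
([-.561,.245,.456,2.41,-1.312,.819,2.359],[.3836,.248,.1629],[-1.982,-1.648,-.713]),
([-.1,.335,-.149,2.389,-1.308,.557,2.339],[.3857,.2437,.1097],[-2.034,-1.684,-.642])]
D[0]=(D[0][0],D[0][1],[2.482,1.9243,-.0016])
def frames(q,s):
    R=Ro.identity(); out=[R]
    for k,ax in enumerate('zyzyzyz'): R=R*Ro.from_euler(ax,s[k]*q[k]); out.append(R)
    return out
if __name__=='__main__':
    best=[]
    for s in itertools.product([1,-1],repeat=7):
        E=[(frames(q,s)[-1].inv()*Ro.from_rotvec(r)) for q,_,r in D]
        m=Ro.concatenate(E).mean(); best.append((max((m.inv()*e).magnitude() for e in E),s,m.as_euler('xyz').round(3)))
    best.sort(key=lambda b:b[0]); print(best[:3]); s=best[0][1]
    # position: sum of R_k l_k
    A=[];b=[]
    for q,p,_ in D:
        F=frames(q,s); M=[F[0].as_matrix()[:,2:3]]
        for k in (2,4,6): M.append(F[k].as_matrix()[:,[0,2]])
        A.append(np.hstack(M)); b.append(p)
    A=np.vstack(A);b=np.hstack(b); x,*_=np.linalg.lstsq(A,b,rcond=None); print(x.round(4),'res',abs(A@x-b).max())
E
python3 kin.py
```

```text
[(0.0011089572171319394, (-1, 1, -1, 1, -1, 1, -1), array([-0.   ,  0.   ,  3.141])), (0.6136525621688268, (-1, -1, -1, 1, -1, 1, -1), array([ 0.032, -0.448, -3.069])), (0.8804811177894278, (-1, 1, 1, 1, -1, 1, -1), array([-0.175,  0.064, -2.567]))]
[ 0.2997 -0.0608  0.5384 -0.0187  0.3863 -0.0937  0.4288] res 0.051013412508917125
```

```bash
cat >> kin.py <<'E'
S=(-1,1,-1,1,-1,1,-1); T7=Ro.from_euler('z',np.pi)
COL=[(0,2),(1,0),(3,0),(3,2),(3,1),(5,0),(5,2),(5,1),(7,0),(6,0),(6,2)]
COL=[c for c in COL if c not in((7,0),)]
def mat(q): 
    F=frames(q,S); return np.stack([F[k].as_matrix()[:,j] for k,j in COL],1)
A=np.vstack([mat(q) for q,_,_ in D]); b=np.hstack([p for _,p,_ in D])
X,_,rk,_=np.linalg.lstsq(A,b,rcond=None)
if __name__=='__main__': print(dict(zip(COL,X.round(4))),rk,abs(A@X-b).max())
def fk(q): return mat(q)@X,(frames(q,S)[-1]*T7)
E
python3 kin.py
```

```text
[(0.0011089572171319394, (-1, 1, -1, 1, -1, 1, -1), array([-0.   ,  0.   ,  3.141])), (0.6136525621688268, (-1, -1, -1, 1, -1, 1, -1), array([ 0.032, -0.448, -3.069])), (0.8804811177894278, (-1, 1, 1, 1, -1, 1, -1), array([-0.175,  0.064, -2.567]))]
[ 0.2997 -0.0608  0.5384 -0.0187  0.3863 -0.0937  0.4288] res 0.051013412508917125
{(0, 2): np.float64(0.2901), (1, 0): np.float64(0.0141), (3, 0): np.float64(0.03), (3, 2): np.float64(0.5144), (3, 1): np.float64(-0.0397), (5, 0): np.float64(-0.0068), (5, 2): np.float64(0.4106), (5, 1): np.float64(-0.0124), (6, 0): np.float64(0.0085), (6, 2): np.float64(0.3546)} 10 0.01007196737293542
```

```bash
sed -i 's/^COL=\[(0,2).*/COL=[(0,2),(2,1),(3,0),(3,2),(3,1),(4,0),(5,2),(5,1),(6,0),(6,2)]/' kin.py; python3 kin.py | tail -1; sed 's/^COL=\[(0,2).*/COL=[(0,2),(2,1),(3,0),(3,2),(3,1),(4,0),(5,2),(5,1),(5,0),(6,0),(6,2)]/' kin.py > k2.py; python3 k2.py | tail -1
```

```text
{(0, 2): np.float64(0.2715), (2, 1): np.float64(-0.037), (3, 0): np.float64(0.0004), (3, 2): np.float64(0.5577), (3, 1): np.float64(-0.016), (4, 0): np.float64(0.0001), (5, 2): np.float64(0.4279), (5, 1): np.float64(-0.0004), (6, 0): np.float64(0.0007), (6, 2): np.float64(0.3696)} 10 0.0003597085179763426
{(0, 2): np.float64(0.2715), (2, 1): np.float64(-0.037), (3, 0): np.float64(0.0004), (3, 2): np.float64(0.5577), (3, 1): np.float64(-0.016), (4, 0): np.float64(0.0001), (5, 2): np.float64(0.4279), (5, 1): np.float64(-0.0004), (5, 0): np.float64(-0.0), (6, 0): np.float64(0.0007), (6, 2): np.float64(0.3696)} 11 0.0003579448830359766
```

```bash
cat > ik.py <<'E'
from kin import *
from scipy.optimize import least_squares
LO=np.array([-2.62,-.44,-1.27,.08,-1.32,.12,-2.74]);HI=np.array([2.62,2.09,1.32,2.57,4.46,2,2.74])
O=np.array([.409,.324,0]); yaw=np.deg2rad(79.2)
def pose(x,y,z,phi,flip=0,psi=0,head=79.2):
    a=np.deg2rad(head); c,s=np.cos(yaw),np.sin(yaw)
    p=O+[x*c-y*s,x*s+y*c,z]
    R=Ro.from_euler('z',a+flip*np.pi)*Ro.from_euler('x',np.pi)
    if phi<90:  # tilt about rack y
        R=Ro.from_rotvec(-np.deg2rad(90-phi)*np.array([-np.sin(a),np.cos(a),0]))*R
    if psi: # in-plane rotation about jaw axis
        R=R*Ro.from_euler('x',np.deg2rad(psi))
    return p,R
def solve(p,R,q0):
    f=lambda q:np.r_[(fk(q)[0]-p)*10,(fk(q)[1].inv()*R).as_rotvec()*3]
    r=least_squares(f,np.clip(q0,LO+1e-3,HI-1e-3),bounds=(LO+.01,HI-.01)); return r.x,abs(r.fun).max()
def sols(p,R,n=40,seed=0):
    g=np.random.default_rng(seed); o=[]
    for _ in range(n):
        q,e=solve(p,R,LO+g.random(7)*(HI-LO))
        if e<.02: o.append(q)
    return np.array(o)
def elbow(q): 
    F=frames(q,S); return X[0]*np.array([0,0,1])+F[2].as_matrix()[:,1]*X[1]+F[3].as_matrix()@[X[2],X[4],X[3]]
if __name__=='__main__':
    np.set_printoptions(precision=2,suppress=True,linewidth=150)
    for nm,a in dict(lev45=(-.036,.007,.046,45),lev53=(-.036,.007,.046,53),lev60=(-.04,.007,.043,60),al50=(0,.007,.144,50),vert=(.085,.007,.167,90)).items():
        for fl in (0,1):
            s=sols(*pose(*a,flip=fl)); print(nm,fl,len(s))
            if len(s): print(s[np.argsort(s[:,4])][::max(1,len(s)//4)])
E
python3 ik.py
```

```text
Traceback (most recent call last):
  File "ik.py", line 29, in <module>
    s=sols(*pose(*a,flip=fl)); print(nm,fl,len(s))
  File "ik.py", line 20, in sols
    q,e=solve(p,R,LO+g.random(7)*(HI-LO))
        ~~~~~^^^^^^^^^^^^^^^^^^^^^^^^^^^^
  File "ik.py", line 16, in solve
    r=least_squares(f,np.clip(q0,LO+1e-3,HI-1e-3),bounds=(LO+.01,HI-.01)); return r.x,abs(r.fun).max()
ValueError: Initial guess is outside of provided bounds
```

```bash
sed -i 's/LO+1e-3,HI-1e-3/LO+.011,HI-.011/' ik.py; time timeout 400 python3 ik.py
```

```text
real	6m40.019s
user	6m33.314s
sys	0m0.165s
```

```bash
python3 - <<'E'
s=open('ik.py').read()
i=s.index('def solve'); j=s.index('def sols')
s=s[:i]+'''from math import cos,sin
def fkm(q):
    R=np.eye(3); Fs=[R]
    for k in range(7):
        c,n=cos(q[k]),sin(q[k])*S[k]
        R=R@(np.array([[c,-n,0],[n,c,0],[0,0,1]]) if k%2==0 else np.array([[c,0,n],[0,1,0],[-n,0,c]])); Fs.append(R)
    p=sum(Fs[k][:,j]*x for (k,j),x in zip(COL,X)); R=R.copy(); R[:,:2]*=-1; return p,R
def solve(p,R,q0):
    M=R.as_matrix()
    def f(q):
        a,b=fkm(q); return np.r_[(a-p)*10,(b-M).ravel()]
    r=least_squares(f,np.clip(q0,LO+.011,HI-.011),bounds=(LO+.01,HI-.01),max_nfev=60); return r.x,abs(r.fun).max()
'''+s[j:]
s=s.replace('n=40','n=25').replace("print(nm,fl,len(s))","print(nm,fl,len(s),flush=True)")
open('ik.py','w').write(s)
E
time timeout 60 python3 -u ik.py
```

```text
lev45 0 5
[[ 0.61  0.99 -1.22  2.41  2.22  0.23 -0.99]
 [ 0.61  0.98 -1.21  2.41  2.25  0.22 -1.03]
 [ 0.59  0.95 -1.17  2.41  2.41  0.19 -1.19]
 [ 0.58  0.94 -1.15  2.41  2.5   0.18 -1.29]
 [ 0.41  0.76 -0.86  2.42  3.9   0.24 -2.73]]
lev45 1 8
[[ 0.61  0.99 -1.22  2.41  2.21  0.23  2.15]
 [ 0.57  0.92 -1.12  2.41  2.65  0.17  1.69]
 [ 0.25  0.68 -0.64  2.43  4.17  0.39  0.12]
 [-0.05  0.6  -0.25  2.46  4.31  0.62 -0.05]]
lev53 0 6
[[ 0.47  0.8  -1.11  2.37  1.86  0.16 -0.8 ]
 [ 0.46  0.79 -1.1   2.37  1.88  0.15 -0.82]
 [ 0.46  0.79 -1.09  2.37  1.9   0.14 -0.84]
 [ 0.45  0.78 -1.08  2.37  1.94  0.13 -0.88]
 [ 0.3   0.66 -0.84  2.4   3.76  0.13 -2.73]
 [ 0.3   0.66 -0.84  2.4   3.76  0.13 -2.73]]
lev53 1 7
[[ 0.46  0.79 -1.1   2.37  1.88  0.15  2.33]
 [ 0.45  0.78 -1.08  2.37  1.94  0.13  2.26]
 [ 0.45  0.78 -1.08  2.37  1.94  0.13  2.26]
 [ 0.18  0.59 -0.67  2.39  4.31  0.21 -0.15]
 [ 0.08  0.56 -0.54  2.4   4.38  0.28 -0.23]
 [-0.15  0.51 -0.25  2.41  4.43  0.44 -0.3 ]
 [-0.28  0.5  -0.08  2.43  4.45  0.53 -0.33]]
lev60 0 12
[[ 0.06  0.53 -0.61  2.34 -1.31  0.13  2.23]
 [ 0.06  0
[... 829 characters left out ...]
.03]
 [ 0.36  0.46 -0.94  2.3  -1.    0.22 -1.26]
 [ 0.42  0.5  -1.03  2.29 -0.75  0.17 -1.49]]
vert 0 11
[[-1.38  0.5   0.75  1.79 -0.4   1.01  0.91]
 [-1.18  0.44  0.44  1.78 -0.22  0.97  0.73]
 [-0.98  0.42  0.16  1.76 -0.08  0.96  0.59]
 [-0.37  0.53 -0.71  1.7   0.39  1.06  0.17]
 [-0.26  0.59 -0.9   1.7   0.51  1.11  0.06]
 [-0.17  0.67 -1.09  1.69  0.64  1.18 -0.04]]
vert 1 11
[[-1.52  0.59  1.01  1.8  -0.57  1.07 -2.06]
 [-1.25  0.46  0.54  1.78 -0.28  0.98 -2.36]
 [-1.11  0.43  0.34  1.77 -0.17  0.97 -2.46]
 [-0.71  0.44 -0.22  1.73  0.11  0.98 -2.73]
 [-0.71  0.44 -0.22  1.73  0.11  0.98 -2.73]
 [-0.71  0.44 -0.22  1.73  0.11  0.98 -2.73]]
real	0m13.887s
user	0m14.011s
sys	0m0.186s
```

```bash
cat > t1.py <<'E'
from ik import *
np.set_printoptions(precision=2,suppress=True,linewidth=150)
def pl(x,y,z,tilt,head,jaw):  # tool z tilted `tilt` from down toward bearing head; jaw yaw before tilt
    p,_=pose(x,y,z,90); h=np.deg2rad(head)
    return p,Ro.from_rotvec(np.deg2rad(tilt)*np.array([np.sin(h),-np.cos(h),0]))*Ro.from_euler('z',np.deg2rad(jaw))*Ro.from_euler('x',np.pi)
q=np.array([-.957,-.014,.426,1.994,-.229,.995,.964])
for head in (45,55):
  print('head',head); c=q
  for a in [(-.09,.007,.3,0,head,140),(-.09,.007,.3,40,head,90+head),(-.09,.007,.1,40,head,90+head),(-.09,.007,.014,40,head,90+head),(-.07,.007,.014,40,head,90+head),(-.02,.007,.14,40,head,90+head),(.05,.007,.19,40,head,90+head)]:
    c,e=solve(*pl(*a),c); print(a[:4],c,round(e,3))
# lowering, psi
for psi in (0,15,25):
  for fl in (0,1):
    print('psi',psi,fl); c=np.array([-.98,.42,.16,1.76,-.08,.96,.59 if not fl else -2.5])
    for a in [(.0855,.0,.167,90),(.06,0,.18,70),(.0,0,.15,50),(-.03,0,.08,50),(-.04,0,.05,50)]:
        c,e=solve(*pose(*a,flip=fl,psi=psi if not fl else -psi),c); R=pose(*a,flip=fl,psi=psi if not fl else -psi)[1].as_matrix(); z=R[:,2]
        print(a,c,round(e,3),'brg',np.rad2deg(np.arctan2(z[1],z[0])).round(0),z.round(2))
E
time timeout 60 python3 t1.py
```

```text
head 45
(-0.09, 0.007, 0.3, 0) [-1.    0.08  0.36  1.88 -0.03  1.19  1.81] 0.0
(-0.09, 0.007, 0.3, 40) [-0.72 -0.27  0.13  2.39 -0.29  0.35  2.01] 0.0
(-0.09, 0.007, 0.1, 40) [-0.06  0.23 -0.48  2.43 -0.89  0.13  2.73] 0.204
(-0.09, 0.007, 0.014, 40) [-0.12  0.46 -0.4   2.37 -0.81  0.13  2.73] 0.35
(-0.07, 0.007, 0.014, 40) [-0.3   0.44 -0.27  2.36 -0.89  0.13  2.73] 0.333
(-0.02, 0.007, 0.14, 40) [-1.02  0.14  0.34  2.43 -1.1   0.13  2.73] 0.143
(0.05, 0.007, 0.19, 40) [-1.71  0.14  0.98  2.39 -1.2   0.13  2.73] 0.06
head 55
(-0.09, 0.007, 0.3, 0) [-1.    0.08  0.36  1.88 -0.03  1.19  1.81] 0.0
(-0.09, 0.007, 0.3, 40) [-0.83 -0.26  0.36  2.37 -0.54  0.44  2.5 ] 0.0
(-0.09, 0.007, 0.1, 40) [ 0.45  0.4  -0.94  2.4  -0.56  0.13  2.73] 0.183
(-0.09, 0.007, 0.014, 40) [ 0.32  0.63 -0.77  2.33 -0.43  0.13  2.73] 0.328
(-0.07, 0.007, 0.014, 40) [ 0.2   0.6  -0.71  2.32 -0.5   0.13  2.73] 0.326
(-0.02, 0.007, 0.14, 40) [ 0.05  0.26 -0.7   2.35 -0.8   0.13  2.73] 0.118
(0.05, 0.007, 0.19, 40) [-0.49  0.15 -0.26  2.3  -0.97  0.13  2.73] 0.053
psi 0 0
(0.0855, 0.0, 0.167, 90) [-0.97  0.43  0.1
[... 2306 characters left out ...]
05 -0.92  0.92  2.07] 0.0 brg 115.0 [-0.31  0.65 -0.69]
(-0.04, 0, 0.05, 50) [-0.08  0.69 -0.15  2.06 -0.95  0.89  2.14] 0.0 brg 115.0 [-0.31  0.65 -0.69]
psi 25 1
(0.0855, 0.0, 0.167, 90) [-0.58  0.63 -0.13  1.49 -0.27  1.32 -2.35] 0.0 brg 169.0 [-0.42  0.08 -0.91]
(0.06, 0, 0.18, 70) [-0.42  0.5  -0.11  1.74 -0.54  1.1  -1.91] 0.0 brg 133.0 [-0.36  0.38 -0.85]
(0.0, 0, 0.15, 50) [-0.16  0.53 -0.13  1.99 -0.9   1.01 -1.23] 0.0 brg 115.0 [-0.31  0.65 -0.69]
(-0.03, 0, 0.08, 50) [-0.11  0.64 -0.12  2.05 -0.94  0.93 -1.06] 0.0 brg 115.0 [-0.31  0.65 -0.69]
(-0.04, 0, 0.05, 50) [-0.1   0.69 -0.12  2.06 -0.96  0.9  -0.99] 0.0 brg 115.0 [-0.31  0.65 -0.69]
real	0m2.921s
user	0m2.861s
sys	0m0.189s
```

```bash
cat > plan.py <<'E'
from ik import *
from cell import status
np.set_printoptions(precision=3,suppress=True,linewidth=150)
def tgt(x,y,z,phi,psi=0,flip=0): return pose(x,y,z,phi,flip=flip,psi=psi if not flip else -psi)
def go(T,n,jaw,cur=None):
    s=status.observe(); p0,R0=cur or (s['position'],Ro.from_rotvec(s['ee_rot']))
    d=(T[0]-p0)/.3; w=(T[1]*R0.inv()).as_rotvec()/(2*np.pi)
    print('rows',n,'each: %g %.4f %.4f %.4f %.4f %.4f %.4f'%(jaw,*(d/n),*(w/n)),'| mm/row %.0f deg/row %.1f'%(np.linalg.norm(d)*300/n,np.linalg.norm(w)*360/n))
def sim(T,c,n,cur):
    w=(T[1]*cur[1].inv()).as_rotvec(); dmax=0
    for k in range(1,n+1):
        p=cur[0]+(T[0]-cur[0])*k/n; R=Ro.from_rotvec(w*k/n)*cur[1]; c2,e=solve(p,R,c); dmax=max(dmax,abs(c2-c).max()); c=c2
        if e>.02: print('  fail at',k,n,c,round(e,3))
    return c,dmax
E
cat > t2.py <<'E'
from plan import *
s=status.observe(); c=s['joints']; cur=(s['position'],Ro.from_rotvec(s['ee_rot'])); ps=20
W=[(-.09,.007,.2,52,ps,0),(-.075,.007,.05,52,ps,0),(-.036,.007,.05,52,ps,0),(-.001,.007,.144,52,ps,0),(.05,.007,.18,70,ps,0),(.0855,.007,.167,90,ps,0),(.0855,.007,.25,90,ps,0),
(.0855,.007,.25,90,-ps,0),(.0855,.007,.167,90,-ps,0),(.06,.007,.26,90,-ps,0)]
for a in W:
    T=tgt(*a); c,d=sim(T,c,8,cur); cur=T; print(a,c,'dq/row',d.round(2))
# yaw -180 in 24 rows
for k in range(1,25):
    T=(cur[0],Ro.from_euler('z',-np.pi*k/24)*cur[1]); c2,e=solve(*T,c); d=abs(c2-c).max(); c=c2
    if e>.02 or k%6==0: print('yaw',k,c,round(e,3),d.round(2))
cur=T
for a in [(.0855,.0,.167,90,ps,1),(.06,0,.18,70,ps,1),(.0,0,.145,52,ps,1),(-.036,0,.06,52,ps,1),(-.1,0,.05,52,ps,1)]:
    T=tgt(*a); c,d=sim(T,c,8,cur); cur=T; print(a,c,'dq/row',d.round(2))
E
timeout 100 python3 t2.py
```

```text
(-0.09, 0.007, 0.2, 52, 20, 0) [-0.124  0.341  0.005  2.086 -0.832  1.093  1.927] dq/row 0.1
(-0.075, 0.007, 0.05, 52, 20, 0) [-0.212  0.621  0.083  2.179 -1.087  0.901  2.307] dq/row 0.05
(-0.036, 0.007, 0.05, 52, 20, 0) [-0.252  0.627  0.034  2.151 -1.114  0.863  2.249] dq/row 0.01
(-0.001, 0.007, 0.144, 52, 20, 0) [-0.337  0.464  0.06   2.079 -1.001  0.961  1.974] dq/row 0.03
(0.05, 0.007, 0.18, 70, 20, 0) [-0.668  0.43   0.199  1.844 -0.661  1.06   1.347] dq/row 0.08
(0.0855, 0.007, 0.167, 90, 20, 0) [-0.823  0.572  0.194  1.572 -0.378  1.272  0.896] dq/row 0.07
(0.0855, 0.007, 0.25, 90, 20, 0) [-0.87   0.505  0.268  1.478 -0.382  1.437  0.866] dq/row 0.02
(0.0855, 0.007, 0.25, 90, -20, 0) [-1.38   0.272  0.384  1.842  0.28   0.938  0.213] dq/row 0.12
(0.0855, 0.007, 0.167, 90, -20, 0) [-1.292  0.363  0.28   1.939  0.336  0.759  0.114] dq/row 0.02
(0.06, 0.007, 0.26, 90, -20, 0) [-1.317  0.219  0.311  1.875  0.319  0.954  0.193] dq/row 0.03
yaw 6 [-1.322  0.389  0.382  1.653  0.194  1.256 -0.432] 0.0 0.09
yaw 12 [-1.238  0.527  0.478  1.463 -0.039  1.495 -0.962] 0.0 0.09
yaw 18 [-1.161  0.583  0.613  1.415 -0.314  1.598 -1.496] 0.0 0.09
yaw 24 [-1.195  0.563  0.846  1.545 -0.592  1.547 -2.01 ] 0.0 0.08
(0.0855, 0.0, 0.167, 90, 20, 1) [-1.147  0.672  0.757  1.59  -0.655  1.403 -1.967] dq/row 0.02
(0.06, 0, 0.18, 70, 20, 1) [-1.072  0.542  0.798  1.849 -0.901  1.257 -1.562] dq/row 0.06
(0.0, 0, 0.145, 52, 20, 1) [-0.838  0.579  0.776  2.103 -1.196  1.285 -0.954] dq/row 0.08
(-0.036, 0, 0.06, 52, 20, 1) [-0.683  0.714  0.654  2.169 -1.282  1.221 -0.723] dq/row 0.03
(-0.1, 0, 0.05, 52, 20, 1) [-0.564  0.728  0.661  2.208 -1.222  1.235 -0.607] dq/row 0.02
```

The fitted kinematics match to 0.4 mm. A grip slanted 20° sideways makes every pose reachable, so I move to that pose.

```bash
python3 -c "
from plan import *
A=tgt(-.09,.007,.2,52,20); B=tgt(-.085,.007,.050,52,20)
go(A,10,-1); go(B,5,-1,A)"
```

```text
rows 10 each: -1 -0.0002 -0.0023 0.0301 0.0012 0.0038 0.0032 | mm/row 9 deg/row 1.8
rows 5 each: -1 0.0006 0.0033 -0.1000 0.0000 0.0000 0.0000 | mm/row 30 deg/row 0.0
```

Request:
jog_arm --commands "-1 0 -.0023 .03 .0012 .0038 .0032;-1 0 -.0023 .03 .0012 .0038 .0032;-1 0 -.0023 .03 .0012 .0038 .0032;-1 0 -.0023 .03 .0012 .0038 .0032;-1 0 -.0023 .03 .0012 .0038 .0032"

```text
clock: 9.3
position: [0.3857, 0.2389, 0.155]
ee_rot: [-1.911, -1.679, -0.501]
force: [-0.0, 0.5, -0.3]
width: 1.003
```

Request:
jog_arm --commands "-1 0 -.0023 .03 .0012 .0038 .0032;-1 0 -.0023 .03 .0012 .0038 .0032;-1 0 -.0023 .03 .0012 .0038 .0032;-1 0 -.0023 .03 .0012 .0038 .0032;-1 0 -.0023 .03 .0012 .0038 .0032"

```text
clock: 9.8
position: [0.3854, 0.2353, 0.1998]
ee_rot: [-1.785, -1.668, -0.368]
force: [-0.0, -0.3, 0.1]
width: 0.999
```

```bash
python3 -c "
from h import *
st()
from plan import *
go(tgt(-.09,.007,.07,52,20),5,-1)"
```

```text
t 9.8 pos [0.3854 0.2353 0.1998] rack [-0.0916  0.0065  0.1998] q [-0.106  0.341 -0.016  2.083 -0.82   1.089  1.916] w 91.9 F [-0.  -0.3  0.1]
toolx [0.148 0.777 0.612] yaw 79.2 toolz rack [ 0.575  0.342 -0.743]
rows 5 each: -1 -0.0001 0.0011 -0.0865 0.0002 -0.0000 -0.0000 | mm/row 26 deg/row 0.1
```

Request:
jog_arm --commands "-1 0 .001 -.09 0 0 0;-1 0 .001 -.09 0 0 0;-1 0 .001 -.09 0 0 0;-1 0 .001 -.09 0 0 0;-1 0 .001 -.07 0 0 0"

```text
clock: 10.3
position: [0.3854, 0.237, 0.0689]
ee_rot: [-1.785, -1.667, -0.369]
force: [0.6, 0.0, 0.3]
width: 0.999
```

```bash
python3 -c "
from h import *
st()
from plan import *
A=tgt(-.08,.007,.049,52,20); B=tgt(-.032,.007,.049,52,20); go(A,2,-1); go(B,5,-1,A)
im=shot('side'); cv2.imwrite('pics/s5.png',cv2.resize(im['pixels'][90:250,180:400],(800,582))[:,:,::-1])"
```

```text
t 10.3 pos [0.3854 0.237  0.0689] rack [-0.0898  0.0069  0.0689] q [-0.07   0.577 -0.069  2.169 -0.967  0.861  2.195] w 91.9 F [0.6 0.  0.3]
toolx [0.148 0.777 0.612] yaw 79.2 toolz rack [ 0.575  0.342 -0.743]
rows 2 each: -1 0.0029 0.0161 -0.0332 0.0004 -0.0000 0.0000 | mm/row 11 deg/row 0.1
rows 5 each: -1 0.0060 0.0314 0.0000 0.0000 0.0000 0.0000 | mm/row 10 deg/row 0.0
```

View pics/s5.png

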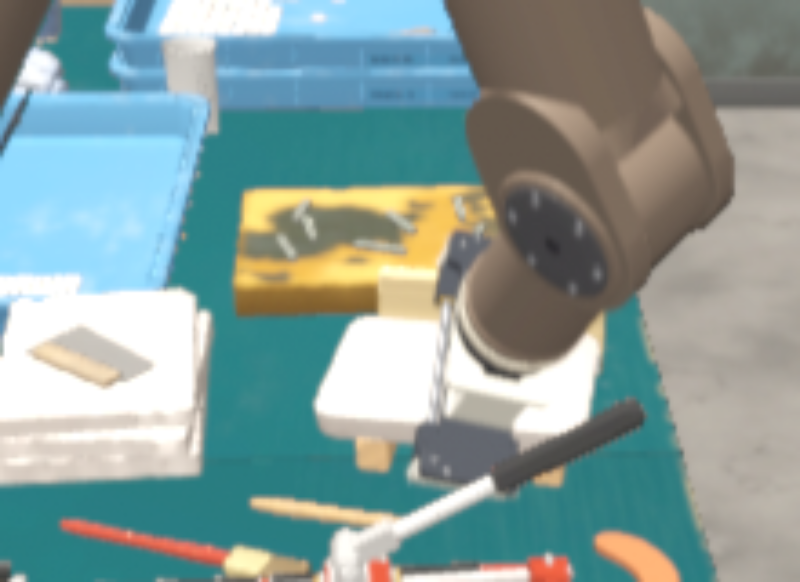

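Crop: gripper straddles the slab's front edge, lower jaw at (465,450) in front of and below the edge, clear of the lever handle at (570,440). Going down and in.

Request:
jog_arm --commands "-1 .003 .016 -.035 0 0 0;-1 .003 .016 -.035 0 0 0;-1 .006 .0314 0 0 0 0;-1 .006 .0314 0 0 0 0;-1 .006 .0314 0 0 0 0"

```text
clock: 10.85
position: [0.3928, 0.2759, 0.0498]
ee_rot: [-1.783, -1.667, -0.374]
force: [-0.1, 0.2, -0.2]
width: 1.002
```

Request:
jog_arm --commands "-1 .006 .0314 0 0 0 0;-1 .005 .025 0 0 0 0;-1 0 0 .01 0 0 0;-1 0 0 .015 0 0 0;-1 0 0 .02 0 0 0"

```text
clock: 11.35
position: [0.3954, 0.291, 0.0627]
ee_rot: [-1.784, -1.666, -0.372]
force: [-0.6, -1.6, -4.4]
width: 0.997
```

```bash
cat >> h.py <<'E'
def slab(show=0):
    import json
    for n in('side','top'):
        im=shot(n); P=cloud(im); hs=cv2.cvtColor(im['pixels'],cv2.COLOR_RGB2HSV)
        Q=(P-O)@B.T
        m=(hs[...,1]<45)&(hs[...,2]>120)&(Q[...,2]>.028)&(Q[...,2]<.33)&(abs(Q[...,0])<.15)&(abs(Q[...,1])<.13)
        q=Q[m]; 
        if len(q)<50: print(n,'few',len(q)); continue
        for _ in range(4):
            c=q.mean(0); U,s,V=np.linalg.svd(q-c,full_matrices=False); d=abs((q-c)@V[2]); q=q[d<max(.004,1.5*np.median(d))]
        print(n,len(q),'c',c.round(3),'normal',(V[2]*np.sign(V[2][2])).round(3),'rms',np.sqrt(((q-c)@V[2]).var()).round(4),'lo',np.percentile(q,2,axis=0).round(3),'hi',np.percentile(q,98,axis=0).round(3))
E
python3 -c "
from h import *
st(); slab()"
```

```text
t 11.35 pos [0.3954 0.291  0.0627] rack [-0.035   0.0072  0.0627] q [-0.148  0.603 -0.108  2.138 -1.031  0.808  2.15 ] w 91.8 F [-0.6 -1.6 -4.4]
toolx [0.148 0.775 0.615] yaw 79.2 toolz rack [ 0.578  0.34  -0.742]
side 756 c [-0.004  0.038  0.063] normal [0.073 0.001 0.997] rms 0.0011 lo [-0.073 -0.094  0.057] hi [0.067 0.113 0.069]
top 3104 c [0.027 0.025 0.062] normal [0.107 0.015 0.994] rms 0.0015 lo [-0.047 -0.091  0.056] hi [0.078 0.112 0.07 ]
```

The slab's front edge is lifting: wrist shows -4.4 N and the normal is tilted about 5°. I follow the arc.

```bash
python3 -c "
from plan import *
A=tgt(-.022,.007,.118,52,20); B=tgt(.009,.007,.163,52,20); go(A,5,-1); go(B,5,-1,A)"
```

```text
rows 5 each: -1 0.0013 0.0084 0.0365 0.0000 0.0001 0.0001 | mm/row 11 deg/row 0.0
rows 5 each: -1 0.0039 0.0203 0.0300 0.0000 0.0000 0.0000 | mm/row 11 deg/row 0.0
```

Request:
jog_arm --commands "-1 .001 .004 .036 0 0 0;-1 .001 .006 .036 0 0 0;-1 .002 .008 .036 0 0 0;-1 .002 .01 .036 0 0 0;-1 .002 .012 .036 0 0 0"

```text
clock: 11.95
position: [0.3981, 0.3041, 0.118]
ee_rot: [-1.782, -1.666, -0.374]
force: [-1.1, -0.4, -4.3]
width: 0.996
```

Request:
jog_arm --commands "-1 .003 .016 .032 0 0 0;-1 .004 .018 .031 0 0 0;-1 .004 .02 .03 0 0 0;-1 .004 .022 .029 0 0 0;-1 .004 .024 .028 0 0 0"

```text
clock: 12.45
position: [0.4038, 0.3344, 0.1624]
ee_rot: [-1.783, -1.666, -0.373]
force: [0.2, -1.1, -2.6]
width: 0.999
```

```bash
python3 -c "
from h import *
st(); slab(); shot('side','s6.png')
"
```

```text
t 12.45 pos [0.4038 0.3344 0.1624] rack [0.0092 0.0071 0.1624] q [-0.25   0.439 -0.079  2.049 -0.935  0.932  1.869] w 92.0 F [ 0.2 -1.1 -2.6]
toolx [0.147 0.774 0.615] yaw 79.2 toolz rack [ 0.579  0.341 -0.741]
side 823 c [0.012 0.005 0.11 ] normal [ 0.753 -0.002  0.658] rms 0.002 lo [-0.139 -0.087  0.039] hi [0.073 0.099 0.283]
top 2272 c [0.032 0.033 0.117] normal [0.727 0.011 0.687] rms 0.0009 lo [-0.011 -0.092  0.059] hi [0.086 0.113 0.161]
```

View pics/s6.png

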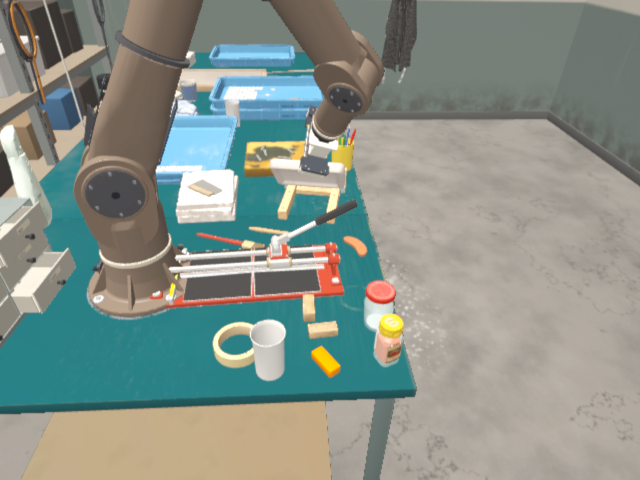

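Side view: slab tilted about 47° on the lower finger (315,170), rear edge against the board. Next I tilt it to 52°, push deeper, and close while following with the TCP.

```bash
python3 -c "
from plan import *
A=tgt(.0265,.007,.1647,52,20); B=tgt(.0017,.007,.1453,52,20); go(A,5,-1); go(B,10,-1,A)"
```

```text
rows 5 each: -1 0.0022 0.0114 0.0017 0.0000 0.0001 -0.0000 | mm/row 4 deg/row 0.0
rows 10 each: -1 -0.0015 -0.0081 -0.0065 0.0000 0.0000 0.0000 | mm/row 3 deg/row 0.0
```

Request:
jog_arm --commands "-1 .0022 .0114 .0017 0 0 0;-1 .0022 .0114 .0017 0 0 0;-1 .0022 .0114 .0017 0 0 0;-1 .0022 .0114 .0017 0 0 0;-1 .0022 .0114 .0017 0 0 0"

```text
clock: 13.1
position: [0.4072, 0.351, 0.1642]
ee_rot: [-1.783, -1.666, -0.373]
force: [-0.7, -2.8, -0.3]
width: 0.997
```

Request:
jog_arm --commands "-.87 -.0015 -.0081 -.0065 0 0 0;-.74 -.0015 -.0081 -.0065 0 0 0;-.61 -.0015 -.0081 -.0065 0 0 0;-.48 -.0015 -.0081 -.0065 0 0 0;-.35 -.0015 -.0081 -.0065 0 0 0"

```text
clock: 13.6
position: [0.4047, 0.3382, 0.1542]
ee_rot: [-1.783, -1.666, -0.373]
force: [0.1, -0.0, -2.4]
width: 0.707
```

```bash
python3 -c "
from h import *
st(); slab()"
```

```text
t 13.6 pos [0.4047 0.3382 0.1542] rack [0.0131 0.0068 0.1542] q [-0.253  0.455 -0.084  2.05  -0.946  0.916  1.881] w 65.0 F [ 0.1 -0.  -2.4]
toolx [0.148 0.774 0.615] yaw 79.2 toolz rack [ 0.578  0.34  -0.741]
side 837 c [0.012 0.004 0.116] normal [ 0.753 -0.026  0.658] rms 0.0021 lo [-0.134 -0.094  0.044] hi [0.074 0.098 0.28 ]
top 2076 c [0.033 0.047 0.125] normal [0.759 0.014 0.651] rms 0.0011 lo [-0.048 -0.078  0.053] hi [0.094 0.113 0.219]
```

Request:
jog_arm --commands "-.22 -.0015 -.0081 -.0065 0 0 0;-.09 -.0015 -.0081 -.0065 0 0 0;.04 -.0015 -.0081 -.0065 0 0 0;.17 -.0015 -.0081 -.0065 0 0 0;.3 -.0015 -.0081 -.0065 0 0 0" --force 40

```text
clock: 14.2
position: [0.4025, 0.3261, 0.1445]
ee_rot: [-1.783, -1.666, -0.373]
force: [0.1, -1.5, -1.5]
width: 0.381
```

Request:
jog_arm --commands ".4 0 0 0 0 0 0;.6 0 0 0 0 0 0;1 0 0 0 0 0 0;1 0 0 0 0 0 0;1 0 0 0 0 0 0"

```text
clock: 14.7
position: [0.4025, 0.3264, 0.1447]
ee_rot: [-1.783, -1.666, -0.373]
force: [-1.7, -2.8, -1.0]
width: 0.304
```

```bash
python3 -c "
from h import *
st(); slab()
from plan import *
def on(al,piv): 
    a=np.deg2rad(al); return (piv-.135*np.cos(a)+.0145*np.sin(a),.007,.030+.135*np.sin(a)+.0145*np.cos(a),al,20)
cur=None
for al,pv in((60,.0735),(70,.0735),(80,.073),(90,.072)):
    T=tgt(*on(al,pv)); print(on(al,pv)); go(T,5,1,cur); cur=T"
```

```text
t 14.7 pos [0.4025 0.3264 0.1447] rack [0.0011 0.0068 0.1447] q [-0.232  0.465 -0.083  2.068 -0.951  0.911  1.918] w 28.0 F [-1.7 -2.8 -1. ]
toolx [0.147 0.774 0.615] yaw 79.2 toolz rack [ 0.578  0.34  -0.741]
side 580 c [-0.003  0.01   0.129] normal [ 0.713 -0.03   0.701] rms 0.0023 lo [-0.148 -0.094  0.048] hi [0.073 0.105 0.272]
top 1705 c [0.036 0.038 0.122] normal [0.753 0.02  0.658] rms 0.0015 lo [-0.008 -0.092  0.055] hi [0.092 0.113 0.17 ]
(np.float64(0.018557368354874336), 0.007, np.float64(0.15416342951089923), 60, 20)
rows 5 each: 1 0.0020 0.0114 0.0063 -0.0043 0.0009 0.0000 | mm/row 4 deg/row 1.6
(np.float64(0.04095282365243037), 0.007, np.float64(0.16181779588431985), 70, 20)
rows 5 each: 1 0.0028 0.0147 0.0051 -0.0055 0.0010 -0.0000 | mm/row 5 deg/row 2.0
(np.float64(0.06383720843364141), 0.007, np.float64(0.16546694523281857), 80, 20)
rows 5 each: 1 0.0029 0.0150 0.0024 -0.0055 0.0010 0.0000 | mm/row 5 deg/row 2.0
(np.float64(0.08649999999999998), 0.007, np.float64(0.165), 90, 20)
rows 5 each: 1 0.0028 0.0148 -0.0003 -0.0055 0.0010 -0.0000 | mm/row 5 deg/row 2.0
```

Request:
jog_arm --commands "1 .002 .0114 .0065 -.0043 .0009 0;1 .002 .0114 .0065 -.0043 .0009 0;1 .002 .0114 .0065 -.0043 .0009 0;1 .002 .0114 .0065 -.0043 .0009 0;1 .002 .0114 .0065 -.0043 .0009 0"

```text
clock: 15.3
position: [0.4054, 0.3434, 0.1544]
ee_rot: [-1.878, -1.707, -0.238]
force: [-0.6, -2.6, -4.5]
width: 0.304
```

Request:
jog_arm --commands "1 .0028 .0147 .0055 -.0055 .001 0;1 .0028 .0147 .0055 -.0055 .001 0;1 .0028 .0147 .0055 -.0055 .001 0;1 .0028 .0147 .0055 -.0055 .001 0;1 .0028 .0147 .0055 -.0055 .001 0"

```text
clock: 15.8
position: [0.4094, 0.3656, 0.1628]
ee_rot: [-1.994, -1.755, -0.061]
force: [-1.9, -0.9, -3.9]
width: 0.301
```

```bash
python3 -c "
from h import *
st(); slab()
from plan import *
A=tgt(.0618,.007,.167,80,20);B=tgt(.0845,.007,.168,90,20); go(A,5,1); go(B,5,1,A)"
```

```text
t 15.8 pos [0.4094 0.3656 0.1628] rack [0.041  0.0074 0.1628] q [-0.546  0.441  0.048  1.864 -0.611  0.999  1.322] w 27.7 F [-1.9 -0.9 -3.9]
toolx [0.177 0.924 0.34 ] yaw 79.2 toolz rack [ 0.32   0.342 -0.884]
side 1128 c [0.048 0.01  0.119] normal [ 0.884 -0.028  0.466] rms 0.0022 lo [-0.061 -0.092  0.051] hi [0.08  0.105 0.322]
top 411 c [0.051 0.053 0.174] normal [0.812 0.332 0.48 ] rms 0.0029 lo [ 0.007 -0.014  0.083] hi [0.116 0.11  0.295]
rows 5 each: 1 0.0029 0.0129 0.0027 -0.0054 0.0011 -0.0001 | mm/row 4 deg/row 2.0
rows 5 each: 1 0.0028 0.0149 0.0007 -0.0055 0.0010 -0.0000 | mm/row 5 deg/row 2.0
```

Request:
jog_arm --commands "1 .0028 .0135 .0027 -.0055 .001 0;1 .0028 .0135 .0027 -.0055 .001 0;1 .0028 .0135 .0027 -.0055 .001 0;1 .0028 .0135 .0027 -.0055 .001 0;1 .0028 .0135 .0027 -.0055 .001 0"

```text
clock: 16.4
position: [0.4139, 0.3871, 0.1672]
ee_rot: [-2.101, -1.793, 0.121]
force: [-0.1, 2.4, -1.7]
width: 0.307
```

Request:
jog_arm --commands "1 .0028 .0148 0 -.0055 .001 0;1 .0028 .0148 0 -.0055 .001 0;1 .0028 .0148 0 -.0055 .001 0;1 .0028 .0148 0 -.0055 .001 0;1 .0028 .0148 0 -.0055 .001 0"

```text
clock: 16.9
position: [0.4187, 0.4102, 0.171]
ee_rot: [-2.2, -1.821, 0.313]
force: [-2.3, -2.5, 30.0]
width: 0.307
```

```bash
python3 -c "
from h import *
st(); slab(); im=shot('side'); cv2.imwrite('pics/s7.png',cv2.resize(im['pixels'][60:260,200:420],(660,600))[:,:,::-1])"
```

```text
t 16.9 pos [0.4187 0.4102 0.171 ] rack [0.0865 0.0066 0.171 ] q [-0.8    0.565  0.158  1.567 -0.36   1.269  0.878] w 28.2 F [-2.3 -2.5 30. ]
toolx [0.187 0.982 0.004] yaw 79.2 toolz rack [ 0.004  0.339 -0.941]
side 1168 c [0.074 0.004 0.138] normal [ 0.98  -0.03   0.195] rms 0.0023 lo [ 0.034 -0.093  0.057] hi [0.089 0.108 0.325]
top 361 c [ 0.024 -0.026  0.132] normal [0.798 0.602 0.004] rms 0.0047 lo [-0.058 -0.096  0.029] hi [0.083 0.075 0.281]
```

View pics/s7.png

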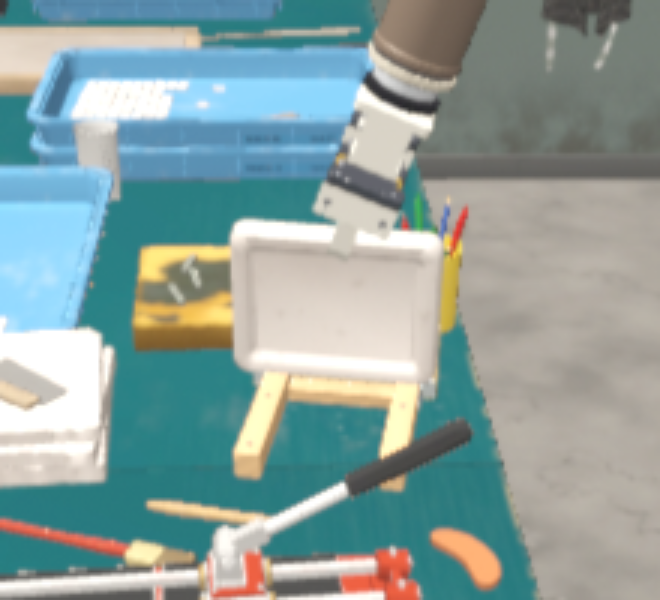

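Crop: slab on edge, hollow facing us at (335,300), standing on both runners against the board. The wrist reads +30 N, so I relieve it a little and measure uprightness.

Request:
jog_arm --commands "1 0 0 .004 0 0 0;1 0 0 .003 0 0 0;1 0 0 0 0 0 0;1 0 0 0 0 0 0;1 0 0 0 0 0 0"

```text
clock: 17.55
position: [0.4187, 0.4102, 0.171]
ee_rot: [-2.2, -1.822, 0.312]
force: [0.1, 1.0, 11.7]
width: 0.304
```

```bash
cat >> h.py <<'E'
def face():
    im=shot('side'); P=cloud(im); hs=cv2.cvtColor(im['pixels'],cv2.COLOR_RGB2HSV); Q=(P-O)@B.T
    m=(hs[...,1]<45)&(hs[...,2]>100)&(Q[...,2]>.05)&(Q[...,2]<.18)&(abs(Q[...,1])<.08)&(Q[...,0]>-.05)&(Q[...,0]<.12)
    q=Q[m]
    for _ in range(5):
        A=np.c_[np.ones(len(q)),q[:,1:]]; k=np.linalg.lstsq(A,q[:,0],rcond=None)[0]; r=abs(q[:,0]-A@k); q=q[r<max(.002,2*np.median(r))]
    print('face x= %.4f + %.3f y + %.3f z'%tuple(k),len(q),'lean from vertical deg',np.rad2deg(np.arctan(k[2])).round(1))
    for z0 in(.035,.042,.19,.2,.21):
        s=(abs(Q[...,2]-z0)<.003)&(abs(Q[...,1])<.1)&(hs[...,1]<45)&(hs[...,2]>100)&(abs(Q[...,0]-.07)<.05); print(z0,s.sum(),np.nanmedian(Q[s],0).round(3) if s.any() else '')
E
python3 -c "
from h import *
st(); face()"
```

```text
t 17.55 pos [0.4187 0.4102 0.171 ] rack [0.0865 0.0066 0.171 ] q [-0.8    0.564  0.158  1.568 -0.36   1.268  0.878] w 28.0 F [ 0.1  1.  11.7]
toolx [0.187 0.982 0.005] yaw 79.2 toolz rack [ 0.005  0.338 -0.941]
face x= 0.0855 + 0.002 y + -0.026 z 1065 lean from vertical deg -1.5
0.035 66 [0.075 0.002 0.036]
0.042 107 [ 0.075 -0.003  0.042]
0.19 231 [0.081 0.019 0.19 ]
0.2 14 [ 0.055 -0.004  0.199]
0.21 9 [ 0.052 -0.002  0.211]
```

Request:
jog_arm --commands "1 0 0 .005 0 0 0;.2 0 0 0 0 0 0;.1 0 0 0 0 0 0;0 0 0 0 0 0 0;-.1 0 0 0 0 0 0"

```text
clock: 18.1
position: [0.418, 0.4076, 0.17]
ee_rot: [-2.204, -1.822, 0.321]
force: [-0.4, -1.5, -0.9]
width: 0.534
```

```bash
python3 -c "
from h import *
st(); face()
from plan import *
A=tgt(.0865,.040-.047,.26,90,20); A=(status.observe()['position']-.09*Ro.from_rotvec(status.observe()['ee_rot']).as_matrix()[:,2],Ro.from_rotvec(status.observe()['ee_rot'])); B=tgt(.0865,.007,.25,90,-20); C=tgt(.0865,.007,.170,90,-20)
go(A,5,-.1); go(B,10,-.1,A); go(C,5,-.1,B)"
```

```text
t 18.1 pos [0.418  0.4076 0.17  ] rack [0.0838 0.0068 0.17  ] q [-0.801  0.565  0.159  1.569 -0.356  1.271  0.875] w 49.1 F [-0.4 -1.5 -0.9]
toolx [ 0.188  0.982 -0.003] yaw 79.2 toolz rack [-0.003  0.339 -0.941]
face x= 0.0872 + 0.002 y + -0.107 z 1014 lean from vertical deg -6.1
0.035 77 [ 0.074 -0.005  0.035]
0.042 112 [ 0.073 -0.003  0.042]
0.19 219 [0.071 0.017 0.189]
0.2 18 [ 0.042 -0.004  0.2  ]
0.21 14 [ 0.04  -0.006  0.209]
rows 5 each: -0.1 0.0200 -0.0037 0.0565 0.0000 0.0000 0.0000 | mm/row 18 deg/row 0.0
rows 10 each: -0.1 -0.0099 0.0027 -0.0016 -0.0020 -0.0109 0.0000 | mm/row 3 deg/row 4.0
rows 5 each: -0.1 0.0000 0.0000 -0.0533 0.0000 0.0000 0.0000 | mm/row 16 deg/row 0.0
```

The slab leans about 6° on the front finger when loosened, so I won't let it stand free. I keep it caged between nearly closed fingers, swing the tool about the jaw axis to the opposite slant, and re-pinch.

```bash
python3 -c "
from plan import *
A=tgt(.0855,.007,.171,90,20); B=tgt(.0855,.007,.171,90,-20); go(A,5,.3); go(B,15,.3,A)
c=status.observe()['joints']; print(sim(B,c,15,A))"
```

```text
rows 5 each: 0.3 0.0000 0.0011 0.0006 0.0001 0.0001 0.0000 | mm/row 0 deg/row 0.1
rows 15 each: 0.3 0.0000 0.0000 0.0000 -0.0014 -0.0073 0.0000 | mm/row 0 deg/row 2.7
(array([-1.3  ,  0.358,  0.291,  1.936,  0.329,  0.767,  0.122]), np.float64(0.07942162543137321))
```

Request:
jog_arm --commands "0 0 .001 .001 0 0 0;.1 0 .001 .001 0 0 0;.2 0 .001 .001 0 0 0;.3 0 .001 0 0 0 0;.3 0 .001 0 0 0 0"

```text
clock: 18.65
position: [0.4182, 0.4096, 0.1713]
ee_rot: [-2.204, -1.823, 0.32]
force: [0.4, 0.3, 0.9]
width: 0.355
```

Request:
jog_arm --commands ".3 0 0 0 -.0014 -.0073 0;.3 0 0 0 -.0014 -.0073 0;.3 0 0 0 -.0014 -.0073 0;.3 0 0 0 -.0014 -.0073 0;.3 0 0 0 -.0014 -.0073 0"

```text
clock: 19.15
position: [0.4184, 0.4096, 0.1714]
ee_rot: [-2.356, -1.947, 0.109]
force: [-0.9, -1.0, -0.1]
width: 0.35
```

```bash
python3 -c "
from h import *
st(); face()"
```

```text
t 19.15 pos [0.4184 0.4096 0.1714] rack [0.0858 0.0068 0.1714] q [-0.956  0.463  0.212  1.696 -0.208  1.067  0.726] w 32.2 F [-0.9 -1.  -0.1]
toolx [ 0.188  0.982 -0.002] yaw 79.2 toolz rack [-0.002  0.109 -0.994]
face x= 0.0854 + 0.002 y + -0.040 z 1004 lean from vertical deg -2.3
0.035 70 [ 0.074 -0.003  0.036]
0.042 98 [0.074 0.008 0.042]
0.19 257 [0.08  0.003 0.19 ]
0.2 14 [0.051 0.003 0.2  ]
0.21 14 [0.051 0.003 0.21 ]
```

Works smoothly. Continuing the swing and then re-pinching.

Request:
jog_arm --commands ".3 0 0 0 -.0014 -.0073 0;.3 0 0 0 -.0014 -.0073 0;.3 0 0 0 -.0014 -.0073 0;.3 0 0 0 -.0014 -.0073 0;.3 0 0 0 -.0014 -.0073 0"

```text
clock: 19.7
position: [0.4184, 0.4094, 0.1714]
ee_rot: [2.346, 1.938, 0.117]
force: [-0.3, -0.3, -1.1]
width: 0.35
```

Request:
jog_arm --commands ".3 0 0 0 -.0014 -.0073 0;.3 0 0 0 -.0014 -.0073 0;.3 0 0 0 -.0014 -.0073 0;.3 0 0 0 -.0014 -.0073 0;.3 0 0 0 -.0014 -.0073 0"

```text
clock: 20.2
position: [0.4183, 0.4094, 0.1714]
ee_rot: [2.195, 1.813, 0.325]
force: [-0.2, -1.0, 0.2]
width: 0.351
```

Request:
jog_arm --commands ".4 0 0 -.008 0 0 0;.7 0 0 0 0 0 0;1 0 0 0 0 0 0;1 0 0 0 0 0 0;1 0 0 0 0 0 0" --force 50

```text
clock: 20.7
position: [0.4184, 0.4086, 0.1684]
ee_rot: [2.197, 1.813, 0.321]
force: [-0.1, -0.5, -8.2]
width: 0.301
```

```bash
python3 -c "
from h import *
s=st(); face()
from plan import *
cur=(s['position'],Ro.from_rotvec(s['ee_rot'])); c=s['joints']
A=tgt(.04,.007,.275,90,-20); c,d=sim(A,c,10,cur); print(c,d)
go(A,10,1)
for k in range(1,31):
    T=(A[0],Ro.from_euler('z',-np.pi*k/30)*A[1]); c2,e=solve(*T,c); d=abs(c2-c).max(); c=c2
    if e>.02 or k%6==0: print('yaw',k,c,round(e,3),d.round(2))
"
```

```text
t 20.7 pos [0.4184 0.4086 0.1684] rack [0.0848 0.0066 0.1684] q [-1.39   0.371  0.407  1.946  0.279  0.746  0.167] w 27.7 F [-0.1 -0.5 -8.2]
toolx [ 0.19   0.982 -0.003] yaw 79.0 toolz rack [-0.004 -0.347 -0.938]
face x= 0.0832 + 0.007 y + -0.023 z 1081 lean from vertical deg -1.3
0.035 60 [ 0.073 -0.016  0.036]
0.042 122 [0.072 0.013 0.042]
0.19 233 [ 0.079 -0.014  0.19 ]
0.2 22 [0.055 0.013 0.2  ]
0.21 22 [0.052 0.017 0.211]
[-1.431  0.175  0.452  1.9    0.299  0.969  0.236] 0.023771435787556805
rows 10 each: 1 -0.0029 -0.0147 0.0355 0.0001 0.0001 0.0000 | mm/row 12 deg/row 0.0
yaw 6 [-1.424  0.32   0.498  1.729  0.206  1.203 -0.271] 0.0 0.08
yaw 12 [-1.352  0.453  0.56   1.56   0.034  1.416 -0.695] 0.0 0.07
yaw 18 [-1.26   0.539  0.637  1.454 -0.169  1.568 -1.118] 0.0 0.07
yaw 24 [-1.199  0.566  0.743  1.454 -0.382  1.621 -1.552] 0.0 0.07
yaw 30 [-1.214  0.539  0.896  1.563 -0.581  1.57  -1.984] 0.0 0.07
```

Request:
jog_arm --commands "1 0 0 .02 0 0 0;1 -.002 -.01 .04 0 0 0;1 -.003 -.016 .04 0 0 0;1 -.003 -.016 .04 0 0 0;1 -.003 -.016 .04 0 0 0"

```text
clock: 21.25
position: [0.4149, 0.3915, 0.2243]
ee_rot: [2.196, 1.814, 0.324]
force: [0.9, -0.0, -8.5]
width: 0.302
```

Request:
jog_arm --commands "1 -.003 -.016 .04 0 0 0;1 -.003 -.016 .04 0 0 0;1 -.003 -.016 .04 0 0 0;1 -.003 -.016 .04 0 0 0;1 -.003 -.016 .02 0 0 0"

```text
clock: 21.75
position: [0.4107, 0.368, 0.2783]
ee_rot: [2.196, 1.814, 0.326]
force: [-1.0, -0.3, -9.2]
width: 0.303
```

```bash
python3 -c "
from h import *
s=st(); shot('side','s8.png')"
```

```text
t 21.75 pos [0.4107 0.368  0.2783] rack [0.0435 0.0066 0.2783] q [-1.414  0.177  0.424  1.889  0.312  0.979  0.22 ] w 27.8 F [-1.  -0.3 -9.2]
toolx [ 0.189  0.982 -0.001] yaw 79.1 toolz rack [-0.001 -0.349 -0.937]
```

View pics/s8.png

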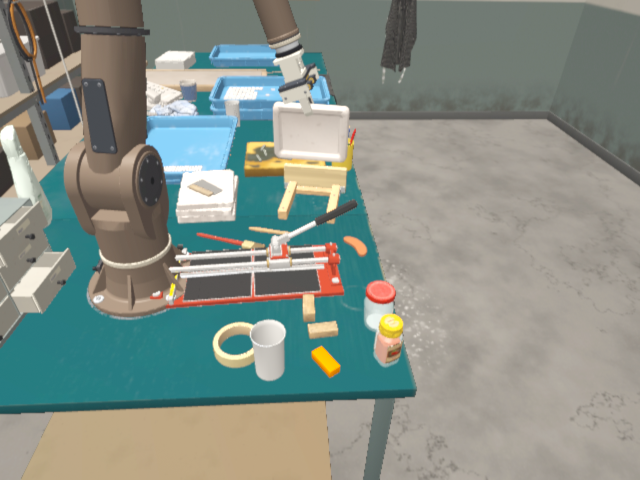

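Side view: slab held upright clear above the rack at (312,132). Now the half turn about the vertical.

Request:
jog_arm --commands "1 0 0 0 0 0 -.01;1 0 0 0 0 0 -.02;1 0 0 0 0 0 -.02;1 0 0 0 0 0 -.02;1 0 0 0 0 0 -.02"

```text
clock: 22.3
position: [0.41, 0.3686, 0.2765]
ee_rot: [2.579, 1.108, 0.196]
force: [-0.1, 0.6, -10.1]
width: 0.306
```

Request:
jog_arm --commands "1 0 0 0 0 0 -.02;1 0 0 0 0 0 -.02;1 0 0 0 0 0 -.02;1 0 0 0 0 0 -.02;1 0 0 0 0 0 -.02"

```text
clock: 22.8
position: [0.4103, 0.369, 0.2764]
ee_rot: [2.775, 0.256, 0.043]
force: [0.7, -1.4, -8.8]
width: 0.303
```

Request:
jog_arm --commands "1 0 0 0 0 0 -.02;1 0 0 0 0 0 -.02;1 0 0 0 0 0 -.02;1 0 0 0 0 0 -.02;1 0 0 0 0 0 -.02"

```text
clock: 23.3
position: [0.4107, 0.3689, 0.2763]
ee_rot: [2.724, -0.616, -0.113]
force: [0.8, -0.9, -9.3]
width: 0.299
```

Request:
jog_arm --commands "1 0 0 0 0 0 -.02;1 0 0 0 0 0 -.02;1 0 0 0 0 0 -.02;1 0 0 0 0 0 -.02;1 0 0 0 0 0 -.02"

```text
clock: 23.8
position: [0.411, 0.3685, 0.2762]
ee_rot: [2.428, -1.445, -0.26]
force: [-0.1, 0.0, -8.8]
width: 0.304
```

Request:
jog_arm --commands "1 0 0 0 0 0 -.02;1 0 0 0 0 0 -.02;1 0 0 0 0 0 -.02;1 0 0 0 0 0 -.02;1 0 0 0 0 0 -.02"

```text
clock: 24.3
position: [0.4111, 0.3681, 0.2763]
ee_rot: [1.901, -2.168, -0.389]
force: [0.3, 0.7, -9.2]
width: 0.301
```

```bash
cat >> h.py <<'E'
def fit(zlo,zhi,xlo=-.15,xhi=.15,n='side'):
    im=shot(n); P=cloud(im); hs=cv2.cvtColor(im['pixels'],cv2.COLOR_RGB2HSV); Q=(P-O)@B.T
    m=(hs[...,1]<45)&(hs[...,2]>100)&(Q[...,2]>zlo)&(Q[...,2]<zhi)&(abs(Q[...,1])<.13)&(Q[...,0]>xlo)&(Q[...,0]<xhi)
    q=Q[m]
    for _ in range(6):
        c=np.median(q,0) if _==0 else q.mean(0); V=np.linalg.svd(q-c,full_matrices=False)[2]; d=abs((q-c)@V[2]); q=q[d<max(.003,2*np.median(d))]
    print(n,len(q),'c',c.round(3),'n',(V[2]*np.sign(V[2][0])).round(3),'lo',np.percentile(q,1,axis=0).round(3),'hi',np.percentile(q,99,axis=0).round(3))
E
python3 -c "
from h import *
s=st(); fit(.1,.25)"
```

```text
t 24.3 pos [0.4111 0.3681 0.2763] rack [0.0437 0.0062 0.2763] q [-1.275  0.608  1.036  1.541 -0.64   1.639 -1.864] w 27.7 F [ 0.3  0.7 -9.2]
toolx [-0.131 -0.991 -0.001] yaw -97.5 toolz rack [-0.019  0.346 -0.938]
side 2098 c [0.028 0.004 0.197] n [ 0.998  0.057 -0.008] lo [ 0.021 -0.099  0.142] hi [0.036 0.109 0.249]
```

```bash
cat >> plan.py <<'E'
def on(al,pv=.066,L=.138,dz=0,y=.003,flip=1):
    a=np.deg2rad(al); return tgt(pv-L*np.cos(a)+.0145*np.sin(a),y,.030+dz+L*np.sin(a)+.0145*np.cos(a),al,20,flip)
E
python3 -c "
from plan import *
s=status.observe(); c=s['joints']; cur=(s['position'],Ro.from_rotvec(s['ee_rot']))
for (al,dz),n in(((80,.03),10),((80,.003),5),((70,0),5),((60,0),5),((52,0),5)):
    T=on(al,dz=dz); go(T,n,1,cur); c,d=sim(T,c,n,cur); cur=T; print(c,d)"
```

```text
rows 10 each: 1 0.0017 0.0044 -0.0260 0.0027 -0.0005 -0.0008 | mm/row 8 deg/row 1.0
[-1.233  0.625  1.005  1.742 -0.826  1.422 -1.694] 0.023813329612505152
rows 5 each: 1 0.0000 0.0000 -0.0180 0.0000 0.0000 0.0000 | mm/row 5 deg/row 0.0
[-1.213  0.648  0.97   1.77  -0.846  1.376 -1.666] 0.009255811730139563
rows 5 each: 1 -0.0030 -0.0156 -0.0045 0.0055 -0.0010 -0.0000 | mm/row 5 deg/row 2.0
[-1.143  0.601  0.971  1.916 -0.973  1.317 -1.42 ] 0.05288731853657769
rows 5 each: 1 -0.0029 -0.0150 -0.0053 0.0055 -0.0010 0.0000 | mm/row 5 deg/row 2.0
[-1.04   0.6    0.968  2.039 -1.118  1.332 -1.135] 0.05884066953402178
rows 5 each: 1 -0.0021 -0.0112 -0.0061 0.0044 -0.0008 -0.0000 | mm/row 4 deg/row 1.6
[-0.934  0.639  0.954  2.121 -1.228  1.399 -0.893] 0.048513206957397026
```

Request:
jog_arm --commands "1 .0017 .0044 -.026 .0027 -.0005 -.0008;1 .0017 .0044 -.026 .0027 -.0005 -.0008;1 .0017 .0044 -.026 .0027 -.0005 -.0008;1 .0017 .0044 -.026 .0027 -.0005 -.0008;1 .0017 .0044 -.026 .0027 -.0005 -.0008"

```text
clock: 24.85
position: [0.4128, 0.3748, 0.2369]
ee_rot: [1.934, -2.216, -0.482]
force: [1.0, -0.7, -9.1]
width: 0.307
```

Request:
jog_arm --commands "1 .0017 .0044 -.026 .0027 -.0005 -.0008;1 .0017 .0044 -.026 .0027 -.0005 -.0008;1 .0017 .0044 -.026 .0027 -.0005 -.0008;1 .0017 .0044 -.026 .0027 -.0005 -.0008;1 .0017 .0044 -.026 .0027 -.0005 -.0008"

```text
clock: 25.35
position: [0.4156, 0.3813, 0.1982]
ee_rot: [1.958, -2.268, -0.576]
force: [-0.3, -0.1, -8.2]
width: 0.304
```

Request:
jog_arm --commands "1 0 0 -.018 0 0 0;1 0 0 -.018 0 0 0;1 0 0 -.018 0 0 0;1 0 0 -.014 0 0 0;1 0 0 -.01 0 0 0"

```text
clock: 25.85
position: [0.4154, 0.3814, 0.175]
ee_rot: [1.958, -2.267, -0.575]
force: [0.3, -0.3, -7.5]
width: 0.302
```

```bash
python3 -c "
from h import *
s=st(); fit(.05,.18)"
```

```text
t 25.85 pos [0.4154 0.3814 0.175 ] rack [0.0576 0.0044 0.175 ] q [-1.21   0.642  0.959  1.76  -0.836  1.38  -1.671] w 27.8 F [ 0.3 -0.3 -7.5]
toolx [-0.173 -0.969 -0.173] yaw -100.1 toolz rack [ 0.159  0.345 -0.925]
side 2037 c [0.053 0.003 0.117] n [0.987 0.011 0.161] lo [ 0.041 -0.101  0.052] hi [0.065 0.108 0.179]
```

Request:
jog_arm --commands "1 0 0 -.007 0 0 0;1 0 0 -.007 0 0 0;1 -.003 -.0156 -.0045 .0055 -.001 0;1 -.003 -.0156 -.0045 .0055 -.001 0;1 -.003 -.0156 -.0045 .0055 -.001 0"

```text
clock: 26.4
position: [0.4129, 0.3671, 0.1672]
ee_rot: [2.019, -2.293, -0.691]
force: [-0.0, -0.1, -9.2]
width: 0.304
```

```bash
python3 -c "
from h import *
s=st(); fit(.05,.18)
from plan import *
T=on(65); go(T,5,1); U=on(56); go(U,5,1,T)"
```

```text
t 26.4 pos [0.4129 0.3671 0.1672] rack [0.043  0.0042 0.1672] q [-1.155  0.602  0.931  1.855 -0.902  1.316 -1.533] w 28.0 F [-0.  -0.1 -9.2]
toolx [-0.169 -0.946 -0.278] yaw -100.1 toolz rack [ 0.257  0.345 -0.903]
side 1910 c [0.043 0.003 0.114] n [0.964 0.009 0.265] lo [ 0.025 -0.101  0.051] hi [0.061 0.108 0.177]
rows 5 each: 1 -0.0020 -0.0133 -0.0039 0.0048 -0.0009 -0.0003 | mm/row 4 deg/row 1.8
rows 5 each: 1 -0.0025 -0.0131 -0.0058 0.0049 -0.0009 -0.0000 | mm/row 4 deg/row 1.8
```

Request:
jog_arm --commands "1 0 0 -.005 0 0 0;1 0 0 -.005 0 0 0;1 0 0 -.004 0 0 0;1 0 0 0 0 0 0;1 0 0 0 0 0 0"

```text
clock: 26.95
position: [0.4137, 0.3672, 0.166]
ee_rot: [2.019, -2.293, -0.692]
force: [-2.7, -10.5, 21.2]
width: 0.306
```

```bash
python3 -c "
from h import *
s=st(); fit(.05,.18)"
```

```text
t 26.95 pos [0.4137 0.3672 0.166 ] rack [0.0433 0.0035 0.166 ] q [-1.153  0.605  0.931  1.854 -0.905  1.317 -1.53 ] w 28.2 F [ -2.7 -10.5  21.2]
toolx [-0.169 -0.946 -0.278] yaw -100.1 toolz rack [ 0.257  0.346 -0.902]
side 1941 c [0.042 0.003 0.114] n [0.966 0.009 0.258] lo [ 0.024 -0.102  0.051] hi [0.06  0.107 0.178]
```

```bash
python3 -c "
from plan import *
s=status.observe(); c=s['joints']; cur=(s['position'],Ro.from_rotvec(s['ee_rot']))
for al in (65,56):
    T=on(al,pv=.065,L=.1375,dz=.001,y=.0035); go(T,5,1,cur); c,d=sim(T,c,5,cur); cur=T; print(c,d)"
```

```text
rows 5 each: 1 -0.0029 -0.0152 -0.0028 0.0048 -0.0009 -0.0004 | mm/row 5 deg/row 1.8
[-1.076  0.575  0.932  1.98  -1.028  1.291 -1.298] 0.04880692438684231
rows 5 each: 1 -0.0025 -0.0130 -0.0058 0.0049 -0.0009 -0.0000 | mm/row 4 deg/row 1.8
[-0.969  0.596  0.925  2.082 -1.162  1.334 -1.028] 0.05474410332189761
```

Request:
jog_arm --commands "1 -.0029 -.0152 .0005 .0048 -.0009 -.0004;1 -.0029 -.0152 -.0035 .0048 -.0009 -.0004;1 -.0029 -.0152 -.0035 .0048 -.0009 -.0004;1 -.0029 -.0152 -.0035 .0048 -.0009 -.0004;1 -.0029 -.0152 -.004 .0048 -.0009 -.0004"

```text
clock: 27.5
position: [0.4094, 0.3454, 0.1602]
ee_rot: [-1.948, 2.174, 0.808]
force: [-0.2, 0.1, -1.1]
width: 0.308
```

Request:
jog_arm --commands "1 -.0025 -.013 -.0055 .0049 -.0009 0;1 -.0025 -.013 -.0055 .0049 -.0009 0;1 -.0025 -.013 -.0058 .0049 -.0009 0;1 -.0025 -.013 -.006 .0049 -.0009 0;1 -.0025 -.013 -.006 .0049 -.0009 0"

```text
clock: 28.0
position: [0.4057, 0.326, 0.1512]
ee_rot: [-1.874, 2.03, 0.913]
force: [-0.5, 0.6, -3.1]
width: 0.304
```

```bash
python3 -c "
from h import *
s=st(); fit(.05,.15)
"
```

```text
t 28.0 pos [0.4057 0.326  0.1512] rack [0.0014 0.0036 0.1512] q [-0.909  0.559  0.82   2.077 -1.136  1.27  -1.062] w 28.0 F [-0.5  0.6 -3.1]
toolx [-0.155 -0.815 -0.559] yaw -100.8 toolz rack [ 0.525  0.343 -0.779]
side 907 c [0.02  0.009 0.096] n [0.832 0.001 0.555] lo [-0.015 -0.101  0.051] hi [0.051 0.107 0.148]
```

Slab leans at 56° on the runners, hollow up, pivot at x = 0.064. Now I open the jaws while keeping the lower finger under the slab.

Request:
jog_arm --commands ".25 .0016 .0087 .006 0 0 0;.11 .0016 .0087 .006 0 0 0;-.03 .0016 .0087 .006 0 0 0;-.17 .0016 .0087 .006 0 0 0;-.31 .0016 .0087 .006 0 0 0"

```text
clock: 28.55
position: [0.4074, 0.3385, 0.1594]
ee_rot: [-1.874, 2.035, 0.911]
force: [1.3, -1.7, -0.1]
width: 0.621
```

```bash
python3 -c "
from h import *
s=st(); fit(.05,.15)
"
```

```text
t 28.55 pos [0.4074 0.3385 0.1594] rack [0.0139 0.0043 0.1594] q [-0.934  0.55   0.823  2.059 -1.133  1.27  -1.104] w 57.2 F [ 1.3 -1.7 -0.1]
toolx [-0.157 -0.816 -0.556] yaw -100.9 toolz rack [ 0.523  0.343 -0.781]
side 1139 c [0.021 0.006 0.096] n [0.839 0.001 0.544] lo [-0.014 -0.101  0.051] hi [0.05  0.106 0.149]
```

Request:
jog_arm --commands "-.45 .0017 .0092 .0063 0 0 0;-.6 .0017 .0092 .0063 0 0 0;-.75 .0017 .0092 .0063 0 0 0;-.9 .0017 .0092 .0063 0 0 0;-1 .0017 .0092 .0063 0 0 0"

```text
clock: 29.1
position: [0.4097, 0.352, 0.1687]
ee_rot: [-1.873, 2.035, 0.912]
force: [1.6, -2.3, -2.2]
width: 0.978
```

Request:
jog_arm --commands "-1 -.0011 -.0059 .0088 0 0 0;-1 -.0011 -.0059 .0088 0 0 0;-1 -.0011 -.0059 .0088 0 0 0;-1 -.0011 -.0059 .0088 0 0 0;-1 -.0011 -.0059 .0088 0 0 0"

```text
clock: 29.6
position: [0.4079, 0.3427, 0.1821]
ee_rot: [-1.873, 2.035, 0.912]
force: [-0.7, -1.2, -2.0]
width: 1.001
```

```bash
python3 -c "
from h import *
s=st(); fit(.05,.15)
from plan import *
p=B@(s['position']-O); a=np.deg2rad(56.3); n=np.array([np.sin(a),np.cos(a)]); tip=p[[0,2]]-.046*n; print('tip',tip)
c=s['joints']; cur=(s['position'],Ro.from_rotvec(s['ee_rot']))
C=lambda al: np.array([.064-.163*np.cos(np.deg2rad(al)),.030+.163*np.sin(np.deg2rad(al))])
al0=57; print('corner',C(al0),'overlap',(C(al0)-tip)@[-np.cos(a),np.sin(a)])
prev=C(al0)
for al in (40,25,12,4):
    d=C(al)-prev; prev=C(al); w=d[0]*B[0]+np.array([0,0,d[1]]); T=(cur[0]+w,cur[1]); go(T,5,-1,cur); c,dd=sim(T,c,5,cur); cur=T; print(al,c,dd)
"
```

```text
t 29.6 pos [0.4079 0.3427 0.1821] rack [0.0182 0.0046 0.1821] q [-0.959  0.514  0.842  2.036 -1.102  1.285 -1.162] w 92.1 F [-0.7 -1.2 -2. ]
toolx [-0.157 -0.816 -0.556] yaw -100.9 toolz rack [ 0.523  0.343 -0.78 ]
side 1361 c [0.016 0.002 0.101] n [ 0.833 -0.     0.553] lo [-0.016 -0.101  0.051] hi [0.049 0.106 0.149]
tip [-0.02   0.157]
corner [-0.025  0.167] overlap 0.01103210379849311
rows 5 each: -1 -0.0045 -0.0236 -0.0213 0.0000 0.0000 0.0000 | mm/row 10 deg/row 0.0
40 [-0.891  0.554  0.836  2.098 -1.119  1.279 -1.033] 0.026280429128564764
rows 5 each: -1 -0.0029 -0.0150 -0.0239 0.0000 0.0000 0.0000 | mm/row 9 deg/row 0.0
25 [-0.823  0.611  0.805  2.141 -1.154  1.261 -0.916] 0.02343268386318942
rows 5 each: -1 -0.0015 -0.0077 -0.0233 0.0000 0.0000 0.0000 | mm/row 7 deg/row 0.0
12 [-0.765  0.67   0.757  2.167 -1.198  1.233 -0.823] 0.018622819561555093
rows 5 each: -1 -0.0004 -0.0021 -0.0150 0.0000 0.0000 0.0000 | mm/row 5 deg/row 0.0
4 [-0.73   0.706  0.716  2.177 -1.23   1.208 -0.773] 0.009880911517306745
```

Request:
jog_arm --commands "-1 .001 .0055 -.008 0 0 0;-1 -.003 -.0155 -.0115 0 0 0;-1 -.003 -.015 -.0125 0 0 0;-1 -.003 -.0148 -.013 0 0 0;-1 -.0028 -.0145 -.0135 0 0 0"

```text
clock: 30.15
position: [0.4048, 0.326, 0.1637]
ee_rot: [-1.873, 2.036, 0.912]
force: [0.3, -0.8, -2.6]
width: 1.006
```

```bash
cat >> h.py <<'E'
def low():
    s=st(); fit(.035,.14); fit(.035,.16,n='top')
    p=B@(s['position']-O); a=np.deg2rad(56.3); n=np.array([np.sin(a),np.cos(a)]); print('tip',p[[0,2]]-.046*n)
E
python3 -c "
from h import *
low()"
```

```text
t 30.15 pos [0.4048 0.326  0.1637] rack [0.0012 0.0045 0.1637] q [-0.923  0.536  0.833  2.068 -1.114  1.277 -1.096] w 92.5 F [ 0.3 -0.8 -2.6]
toolx [-0.158 -0.816 -0.556] yaw -100.9 toolz rack [ 0.523  0.343 -0.781]
side 1053 c [0.011 0.003 0.087] n [0.735 0.001 0.678] lo [-0.037 -0.102  0.037] hi [0.058 0.106 0.139]
top 345 c [0.111 0.002 0.086] n [ 0.025  0.006 -1.   ] lo [ 0.053 -0.097  0.083] hi [0.118 0.077 0.089]
tip [-0.03705483  0.1381609 ]
```

Request:
jog_arm --commands "-1 -.0028 -.0148 -.0152 0 0 0;-1 -.0027 -.0144 -.0156 0 0 0;-1 -.0027 -.014 -.0161 0 0 0;-1 -.0026 -.0135 -.0165 0 0 0;-1 -.0025 -.013 -.017 0 0 0"

```text
clock: 30.75
position: [0.4007, 0.3053, 0.1396]
ee_rot: [-1.873, 2.035, 0.912]
force: [0.7, -2.4, -2.9]
width: 1.0
```

Request:
jog_arm --commands "-1 -.0023 -.012 -.0172 0 0 0;-1 -.0021 -.011 -.0176 0 0 0;-1 -.002 -.0103 -.018 0 0 0;-1 -.0018 -.0095 -.0182 0 0 0;-1 -.0017 -.0087 -.0185 0 0 0"

```text
clock: 31.25
position: [0.3978, 0.2902, 0.1128]
ee_rot: [-1.873, 2.035, 0.912]
force: [0.5, -0.9, -3.4]
width: 1.003
```

```bash
python3 -c "
from h import *
low()"
```

```text
t 31.25 pos [0.3978 0.2902 0.1128] rack [-0.0353  0.0047  0.1128] q [-0.827  0.614  0.798  2.137 -1.161  1.256 -0.922] w 92.3 F [ 0.5 -0.9 -3.4]
toolx [-0.157 -0.816 -0.556] yaw -100.9 toolz rack [ 0.523  0.343 -0.78 ]
side 383 c [-0.035  0.008  0.091] n [ 0.32  -0.008  0.947] lo [-0.148 -0.103  0.055] hi [0.07  0.108 0.125]
top 358 c [ 0.104 -0.037  0.085] n [ 0.094 -0.001 -0.996] lo [ 0.021 -0.1    0.076] hi [0.117 0.034 0.089]
tip [-0.07359916  0.08728309]
```

Request:
jog_arm --commands "-1 -.0018 -.0092 -.0228 0 0 0;-1 -.0016 -.0085 -.023 0 0 0;-1 -.0015 -.0077 -.0233 0 0 0;-1 -.0013 -.007 -.0236 0 0 0;-1 -.0012 -.006 -.0238 0 0 0"

```text
clock: 31.85
position: [0.3955, 0.2786, 0.0776]
ee_rot: [-1.873, 2.035, 0.912]
force: [-0.4, -1.5, -4.1]
width: 1.002
```

```bash
python3 -c "
from h import *
low()"
```

```text
t 31.85 pos [0.3955 0.2786 0.0776] rack [-0.0471  0.0048  0.0776] q [-0.778  0.678  0.763  2.163 -1.209  1.237 -0.824] w 92.2 F [-0.4 -1.5 -4.1]
toolx [-0.157 -0.816 -0.556] yaw -100.9 toolz rack [ 0.523  0.343 -0.78 ]
side 585 c [-0.01   0.009  0.062] n [0.182 0.005 0.983] lo [-0.09  -0.099  0.05 ] hi [0.051 0.097 0.079]
top 275 c [ 0.093 -0.063  0.078] n [ 0.391  0.005 -0.92 ] lo [ 0.035 -0.102  0.054] hi [ 0.117 -0.013  0.089]
tip [-0.08540904  0.05211905]
```

Request:
jog_arm --commands "-1 -.0006 -.0035 -.0188 0 0 0;-1 -.0005 -.003 -.0188 0 0 0;-1 -.0004 -.0022 -.018 0 0 0;-1 -.0003 -.0015 -.016 0 0 0;-1 -.0002 -.001 -.012 0 0 0"

```text
clock: 32.45
position: [0.395, 0.2754, 0.0528]
ee_rot: [-1.873, 2.035, 0.912]
force: [-0.3, -1.6, -4.1]
width: 1.003
```

```bash
python3 -c "
from h import *
low()"
```

```text
t 32.45 pos [0.395  0.2754 0.0528] rack [-0.0504  0.0047  0.0528] q [-0.747  0.723  0.73   2.174 -1.248  1.218 -0.767] w 92.2 F [-0.3 -1.6 -4.1]
toolx [-0.157 -0.816 -0.556] yaw -100.9 toolz rack [ 0.523  0.343 -0.78 ]
side 722 c [-0.02   0.014  0.05 ] n [0.04  0.002 0.999] lo [-0.095 -0.084  0.046] hi [0.047 0.095 0.056]
top 156 c [ 0.086 -0.067  0.078] n [ 0.31  0.14 -0.94] lo [-0.094 -0.104  0.037] hi [0.117 0.079 0.09 ]
tip [-0.08863142  0.02727431]
```

Request:
jog_arm --commands "-1 0 0 -.009 0 0 0;-1 0 0 -.008 0 0 0;-1 0 0 -.006 0 0 0;-1 -.0003 -.0015 -.003 0 0 0;-1 -.0006 -.003 0 0 0 0"

```text
clock: 33.05
position: [0.3947, 0.2742, 0.0455]
ee_rot: [-1.873, 2.035, 0.913]
force: [-0.3, -0.3, 0.0]
width: 0.999
```

```bash
python3 -c "
from h import *
low()"
```

```text
t 33.05 pos [0.3947 0.2742 0.0455] rack [-0.0516  0.0047  0.0455] q [-0.735  0.735  0.716  2.177 -1.258  1.211 -0.75 ] w 91.9 F [-0.3 -0.3  0. ]
toolx [-0.157 -0.816 -0.557] yaw -100.9 toolz rack [ 0.523  0.343 -0.78 ]
side 733 c [-0.026  0.015  0.05 ] n [0.043 0.003 0.999] lo [-0.094 -0.097  0.046] hi [0.047 0.099 0.056]
top 110 c [ 0.092 -0.07   0.079] n [ 0.328  0.162 -0.931] lo [-0.094 -0.103  0.038] hi [0.117 0.069 0.089]
tip [-0.08987614  0.01999215]
```

Request:
jog_arm --commands "-1 -.004 -.02 0 0 0 0;-1 -.005 -.028 0 0 0 0;-1 -.006 -.03 0 0 0 0;-1 -.006 -.03 0 0 0 0;-1 -.004 -.022 0 0 0 0"

```text
clock: 33.65
position: [0.3871, 0.2339, 0.0455]
ee_rot: [-1.872, 2.036, 0.912]
force: [-0.8, -0.5, 0.2]
width: 0.999
```

Request:
jog_arm --commands "-1 0 0 .05 0 0 0;-1 0 0 .1 0 0 0;-1 0 0 .12 0 0 0;-1 0 0 .12 0 0 0;-1 0 0 .12 0 0 0"

```text
clock: 34.15
position: [0.3869, 0.2344, 0.1997]
ee_rot: [-1.873, 2.036, 0.912]
force: [0.4, 0.4, -0.2]
width: 0.999
```

Request:
jog_arm --commands "-1 -.08 0 .08 0 0 0;-1 -.08 0 .08 0 0 0;-1 -.08 0 .08 0 0 0;-1 0 0 0 0 0 0;-1 0 0 0 0 0 0"

```text
clock: 34.65
position: [0.3151, 0.2352, 0.2712]
ee_rot: [-1.873, 2.031, 0.913]
force: [-0.1, 1.0, 0.1]
width: 1.0
```

```bash
python3 -c "
from h import *
st(); shot('top','t9.png'); fit(.04,.08); fit(.04,.08,xhi=.095,n='top')
im=shot('top');P=cloud(im)
for n,c in dict(thick=(.385,-.125),thin=(.414,-.185)).items():
    s=(abs(P[...,0]-c[0])<.04)&(abs(P[...,1]-c[1])<.028)&(P[...,2]>.01)&(P[...,2]<.04); print(n,s.sum(),np.nanmedian(P[s],0).round(4))
"
```

```text
t 34.65 pos [0.3151 0.2352 0.2712] rack [-0.1048  0.0756  0.2712] q [-1.044  0.131  0.983  2.176 -0.783  1.277 -1.316] w 92.0 F [-0.1  1.   0.1]
toolx [-0.155 -0.815 -0.559] yaw -100.8 toolz rack [ 0.525  0.343 -0.779]
side 1155 c [-0.016  0.005  0.049] n [ 0.004  0.002 -1.   ] lo [-0.095 -0.082  0.047] hi [0.049 0.091 0.052]
top 2915 c [ 0.001 -0.004  0.053] n [ 0.021  0.035 -0.999] lo [-0.09  -0.088  0.047] hi [0.063 0.107 0.061]
thick 221 [ 0.3859 -0.1326  0.0263]
thin 332 [ 0.4146 -0.1852  0.0192]
```

View pics/t9.png

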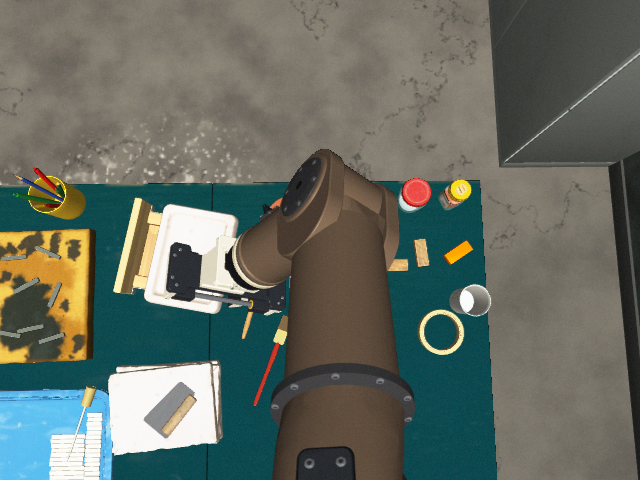

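The top view shows the slab hollow side up on both runners at (195,258), with the arm clear of everything. Gauge blocks (398,265) and (421,252) and the jars are in place. Handing in.

```bash
python3 -c "
from cell import arm
print(arm.sign_off())"
```

```text
the job is handed in; nothing more can be done
None
```

The job is done and handed in at about 35 s of robot time; the sign-off gave no verdict.

- **Gauge block:** I set the thick block on the bench beside its thin mate, about 67 mm between centres. The thin block stayed at (0.415, -0.185), and the jars, beaker and orange block look unmoved in the last picture. The arm hid the kidney there, so I did not check it at the end; nothing passed near it at bench height.
- **Turning the slab:** I levered it up against the backboard with one finger under its front edge, pinched it at about 50° and brought it upright. Then I lifted it, turned it half round, and let it down on the lower finger until the wrist force read zero.
- **Final slab pose:** The side camera's plane fit through the hollow floor is level within about 0.3°, with the rim near 59 mm. The centre is at about x = -17 mm, y = +4 mm in the rack frame, within the allowed range.

**What went wrong or disagreed:**
- **Reach:** my first tool orientation ran into joint 5's limit, so I regripped with the tool slanted sideways.
- **Leaning slab:** when I loosened the grip the upright slab leaned about 6° onto the finger. I kept it caged between the fingers rather than letting it stand free.
- **Force peaks:** the wrist read 30 N and 21 N pressing the slab on the rack, well under the limit.
- **Top view:** its fit of the slab was about 2.3° off level. The gripper hid part of the slab and the fit mixed rim with hollow, so I trusted the side view.

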